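Make up two goldsmith's job kits in stacking trays

ROBOT

A 6-joint arm with a two-finger parallel gripper is mounted at the origin on the work surface. World frame = base frame: x ahead of the robot, y to its left, z up, the work surface at z = 0. Lengths are in m, angles in rad, forces in N, time in s.
With the tool pointing down it reaches from about 0.35 to 0.775 m from the base axis. Payload 7.3 kg.
Tool frame: the origin (TCP) lies at the very end of the fingers, on their centre line; the grasp point (between the pads) lies 19 mm behind it (robot.tcp_to_grasp is the z of the grasp point in the tool frame, in m); z points along the fingers, y is the line along which they close (so a half turn about z gives the same grasp; the last joint's range is limited). The gripper opens to 92 mm and grips with 3 to 60 N. Pads are 19 mm wide; open, the fingers measure 130 mm over their backs; the gripper's body (75 mm by 190 mm) begins 47 mm behind the grasp point.
Start: joints at [0.956, 0.342, 1.524, -0, 1.275, -0.146], TCP at [0.237, 0.468, 0.227] pointing down, gripper open.
Joint ranges: [-2.53, 2.53], [-0.77, 2.02], [0.04, 2.7], [-1, 4.14], [0.28, 2.66], [-3.11, 3.11]. Speed limits (rad/s): [2.57, 2.57, 3.14, 3.14, 3.14, 3.14].

INTERFACE

Orientations are given as [roll, pitch, yaw] about the fixed x, y, z axes, in that order (R = Rz(yaw) Ry(pitch) Rx(roll)).
In Python, from cell import monitor, read_camera, get_calibration, job, robot gives the robot as it stands. The module is installed in compiled form; this text tells all that it offers.
- The arm moves only by the tool send_rows, never from a script. Its argument "targets" is a list of rows, each an object with "translation": the shift along the tool's x, y, z in cm, a list of three; "spin": the turn about the tool's z in degrees; "jaw": the opening, from 0 (shut) to 1 (fully open). A call has exactly 5 rows; each row is the pose to reach, as a shift and turn from the pose commanded when the call began, along the tool's axes at that moment; what a row does not reach only later rows make up. A row lasts 1/10 s, in which the tool goes at most 50 mm and 8.59 degrees, less where a joint would pass 70% of its speed; a pose out of reach is approached as far as the arm can. A call with a gripper value outside its range is refused whole. The fingers move at their own pace and stop on an object; "force" is the grip in N (left out, the last holds). Time passes only in rows, so rows that repeat a pose let the fingers close, or fill a call up. It gives the time, the measured TCP pose, the force, the opening and the grip force at its end, in the units of the state.
- monitor.observe(): the state, without advancing time (a new reading comes with each control period).
- read_camera(name): name is "scene" or "side" or "wrist"; returns (picture, depth): 384x512x3 uint8, red, green, blue; 384x512 float32, m along the optical axis (not along the pixel's ray), 0 where there is no reading.
- get_calibration(name): a dict with "intrinsics" (3x3 intrinsics, pixels), "origin" and "orientation" of the camera in the world; the wrist camera has in their place "hand_eye" (4x4, takes a point from camera to tool coordinates, whose origin is the TCP and whose axes are the flange's). Camera axes: x right, y up, looking along -z (the intrinsics and any distortion apply to the point x, -y, -z); pixel columns grow to the right and rows downward; lengths in m; the calibration is good to about 2 mm. A picture is of the moment at which its call begins: read the wrist's pose just before it. get_calibration takes no time and is no camera call.
- job.hand_in(): hands the job in; it is judged then, once.
The state is a dict: "time": time; "qpos": joint angles; "qvel": joint speeds; "joint_efforts": joint torques, N m; "tool_pos": TCP position; "tool_rot": TCP orientation; "contact_force": force on the tool from outside, world axes, zero at the start; "torque": the same for the moment, N m; "opening": finger opening in m; "grip_force": force on a finger pad.
Only numpy, scipy, OpenCV 4.12 (cv2) and the standard library are available. Lean on these libraries where they do the work, as an engineer would, in place of code of your own. Each camera call takes 0.05 s, during which the arm holds its last target. There are 200 camera calls.

TASK

Make up two job kits: put the doming block and the longer punch (lying flat) into the tray on the wooden board, one in each compartment, and lay the ring clamp and the smaller ring flat in the other tray, one in each compartment. That second tray must end up stacked squarely on the board tray, turned half a turn end for end so that its lugs rest on the rim all round instead of dropping into the notches. Set things down rather than drop them, and leave the larger ring, the shorter punch and the board tray where they are.

Things in the scene. Friction and masses are not known exactly. Their poses are not given: they have to be found in the camera images.
- board_tray: grey tray (450 g) on a 12 mm board; the lower one. Origin: underside centre; x to the white card tab (to x 112 mm), z up. Base 170 x 104, floor 3 thick, rim 189 x 123, 56 high. At the origin a square grip post (20 x 20, top 34 up) on a rib along y (10 thick, top 14 up) that parts two compartments: floors 77 (x) by 99, centres x +-44. Lugs on both long sides at x +58, -22; notches above them.
- loose_tray: the same tray, 220 g, empty, on the bench; the upper one. Lift it by the post. Lug undersides 8 mm above its underside, reaching y = +-68. At the start both tabs point much the same way; so stacked, lugs drop into the notches (24 wide, 34 to 56 up). Tabs at contrary ends, lugs rest on the lower rim: underside 48 mm above the lower tray's, some 5 mm of play each way.
- doming_block: doming block: steel cube, 32 mm each way, with round dimples in its faces, about 220 g. Origin: centre of its underside, z up, axes along its edges.
- long_punch: longer punch: hexagonal steel bar 12 mm across flats, 76 mm long overall, one end domed, lying on a flat. Origin: middle of its length on its axis (6 mm above what it lies on); x along the bar, to the domed end; z is up at the start.
- short_punch: shorter punch: the same, but 46 mm long. Not needed; leave it alone. Origin: middle of its length on its axis, x along the bar.
- ring_clamp: ring clamp: light wooden bar 80 mm long with wider jaws at both ends (22 mm wide, the waist 18 mm over its middle 42 mm), 16 mm high, brass collar round its middle, about 40 g. Origin: centre of its underside; x along its length, z up.
- small_ring: smaller ring: plain brass band lying flat, 24 mm outside, 18 mm inside, 10 mm high. Origin: centre of its underside, z up.
- large_ring: larger ring: plain brass band lying flat, 36 mm outside, 29 mm inside, 10 mm high. Not needed; leave it alone. Origin: centre of its underside.
Not all that is in view belongs to the job. What is shaped like the doming_block but blue or orange is not meant.

How it is judged:
By the outcome, as a careful person would: the job done as asked, in the order asked, and still so for the second after the job is handed in, with the robot touching nothing.
It also fails if it takes over 128 s, if anything falls off the work surface, if the arm or the gripper's body presses on something with over 40 N, if the wrist force passes 120 N, or if a joint passes its speed limit or range.

## Working session

There is one attempt and no reset: what is moved stays moved. The work goes in short steps, Python scripts to look and compute and a tool call to move; the robot and the scene stay as the last step left them, time stands still between calls to the robot, and variables do not carry over. Pictures are saved under pics/ and viewed, at most 14 in all, crops included, and the job is handed in when it is done.

Besides the shell and the picture viewer there is one more tool, called after ">>>" by a JSON object that holds its "fn" and its "kwargs", one argument or row to a line. send_rows: Moves the arm, as the interface text tells. Its arguments: {"type":"object","properties":{"targets":{"type":"array"},"force":{"type":"number"}},"required":["targets"]}

```bash
ls; mkdir -p pics; cat > h.py <<'E'
import numpy as np, cv2
from scipy.spatial.transform import Rotation as R
from cell import monitor, read_camera, get_calibration, job, robot
def cam(name):
    s=monitor.observe(); c=get_calibration(name); p,d=read_camera(name); K=np.array(c['intrinsics'])
    if 'hand_eye' in c:
        T=np.eye(4); T[:3,:3]=R.from_euler('xyz',s['tool_rot']).as_matrix(); T[:3,3]=s['tool_pos']; T=T@np.array(c['hand_eye'])
    else:
        T=np.eye(4); o=np.array(c['orientation']); T[:3,:3]=o if o.shape==(3,3) else R.from_euler('xyz',o).as_matrix(); T[:3,3]=c['origin']
    return p,d,K,T,c
def cloud(d,K,T):
    v,u=np.mgrid[:d.shape[0],:d.shape[1]]
    P=np.stack([(u-K[0,2])/K[0,0]*d,-(v-K[1,2])/K[1,1]*d,-d],-1)
    return P@T[:3,:3].T+T[:3,3]
def ray(uv,z,K,T):
    uv=np.atleast_2d(uv).astype(float)
    r=np.c_[(uv[:,0]-K[0,2])/K[0,0],-(uv[:,1]-K[1,2])/K[1,1],-np.ones(len(uv))]@T[:3,:3].T
    return T[:3,3]+r*((z-T[2,3])/r[:,2])[:,None]
def save(n,p,s=1): cv2.imwrite('pics/'+n,cv2.resize(p[:,:,::-1],None,fx=s,fy=s,interpolation=cv2.INTER_CUBIC))
E
python3 - <<'E'
from h import *
for n in('scene','side','wrist'):
    p,d,K,T,c=cam(n); save(n+'0.png',p,1.5); np.savez(n+'0.npz',p=p,d=d,K=K,T=T)
    print(n,{k:np.round(v,3).tolist() if not isinstance(v,str) else v for k,v in c.items()})
print(monitor.observe(), robot.tcp_to_grasp)
E
```

```text
pics
scene {'intrinsics': [[362.4, 0.0, 249.376], [0.0, 362.4, 190.17], [0.0, 0.0, 1.0]], 'origin': [1.045, -0.189, 0.838], 'orientation': [0.563, 0.002, 1.124]}
side {'intrinsics': [[350.443, 0.0, 262.427], [0.0, 350.443, 185.619], [0.0, 0.0, 1.0]], 'origin': [0.301, -0.54, 0.447], 'orientation': [1.012, 0.021, -0.446]}
wrist {'intrinsics': [[290.321, 0.0, 251.394], [0.0, 290.321, 193.542], [0.0, 0.0, 1.0]], 'hand_eye': [[-0.001, 0.966, 0.257, 0.07], [1.0, 0.001, 0.001, -0.0], [0.0, 0.257, -0.966, -0.159], [0.0, 0.0, 0.0, 1.0]]}
{'time': 0.15, 'qpos': array([ 9.56021388e-01,  3.42561698e-01,  1.52477130e+00,  8.74444824e-06,
        1.27537435e+00, -1.46020832e-01]), 'qvel': array([-0.00016091, -0.00248095, -0.00219528, -0.00032618, -0.00046973,
       -0.00020167]), 'joint_efforts': array([ 1.51738608e-03, -4.31469190e+01, -2.44353300e+01,  7.18968990e-02,
        5.37407468e-02, -5.65096821e-05]), 'tool_pos': array([0.23700334, 0.46814029, 0.22621429]), 'tool_rot': array([-3.14049104e+00, -1.70464567e-04,  2.67283590e+00]), 'contact_force': array([-0.06547257, -0.09700693,  0.33989453]), 'torque': array([0.01987723, 0.00692126, 0.01942487]), 'grip_force': 0.0, 'opening': 0.0918267396674946} -0.0188
```

View pics/scene0.png

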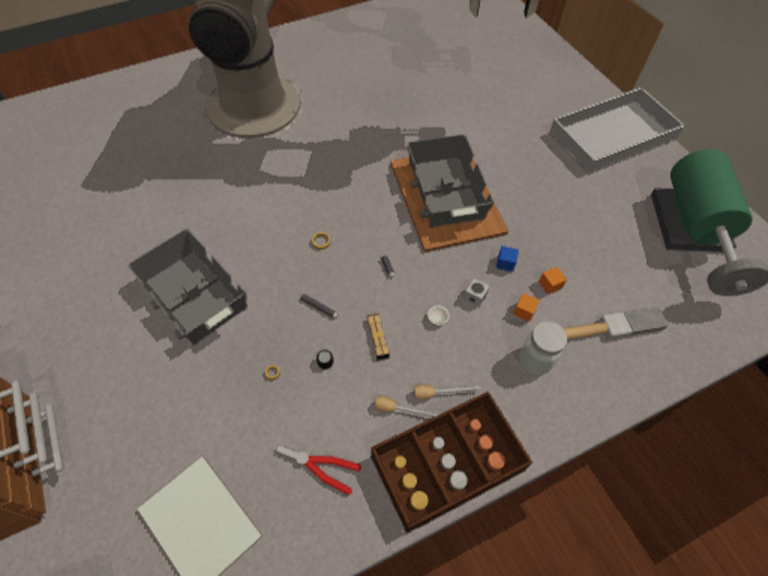

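View pics/side0.png

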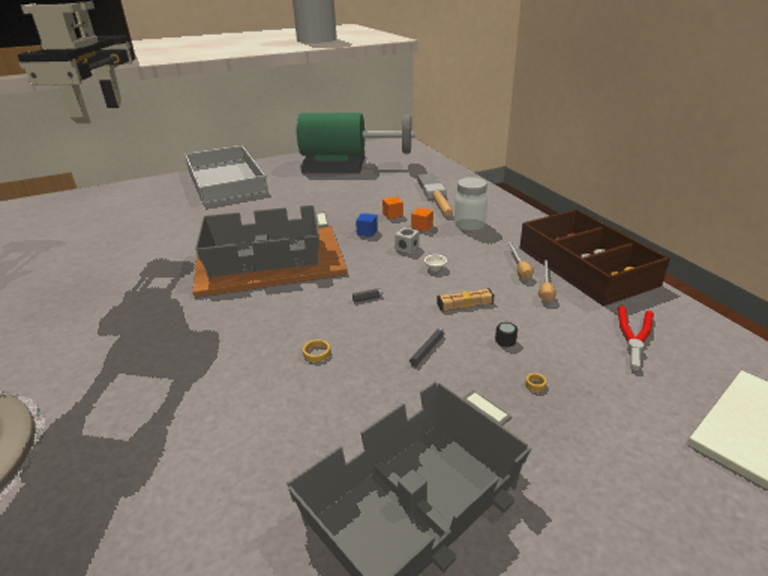

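The scene shows, at 1.5x pixels, the loose tray at (188,287) and the board tray at (450,182). The other parts are:
- steel dimpled cube at (477,292)
- long punch at (320,306), short punch at (388,266)
- clamp at (378,337)
- small ring at (272,372), large ring at (320,240)

The decoys are the blue cube (508,258), the orange cubes (527,307) and (553,280), and a dark loupe (325,359). The grey cube with dimples is the one that fits. I'll measure next.

```bash
cat > m.py <<'E'
from h import *
def rect(P,m):
    xy=P[m][:,:2].astype(np.float32)*1000
    r=cv2.minAreaRect(xy); b=cv2.boxPoints(r); e=b[1]-b[0]; f=b[2]-b[1]
    if np.linalg.norm(f)>np.linalg.norm(e): e,f=f,e
    return np.round(r[0],1), round(float(np.linalg.norm(e)),1), round(float(np.linalg.norm(f)),1), round(float(np.degrees(np.arctan2(e[1],e[0])))%180,1), len(xy)
if __name__=='__main__':
    z=np.load('scene0.npz'); p,d,K,T=[z[k] for k in 'pdKT']; P=cloud(d,K,T)
    v,u=np.mgrid[:384,:512]
    bench=np.median(P[230:250,150:170,2]); print('bench z',bench)
    for n,(x,y),w in [('block',(477,292),16),('lp',(320,306),28),('sp',(388,266),16),('clamp',(378,337),32),('sr',(272,372),16),('lr',(320,240),18),('blue',(508,258),16)]:
        box=(abs(u-x/1.5)<w/1.5*1.1)&(abs(v-y/1.5)<w/1.5*1.1)
        m=box&(P[...,2]-bench>0.004); 
        l,lab,st,_=cv2.connectedComponentsWithStats(m.astype(np.uint8)); m=lab==1+np.argmax(st[1:,4])
        zt=np.percentile(P[m][:,2],90); top=m&(P[...,2]>zt-.004)
        print(n,'ztop %.4f'%zt,'all',rect(P,m),'top',rect(P,top),p[m].mean(0).round())
    for n,(x,y),w,z0 in [('loose',(188,287),65,0),('board',(450,182),55,.012)]:
        box=(abs(u-x/1.5)<w/1.5)&(abs(v-y/1.5)<w/1.5); H=P[...,2]-bench-z0
        m=box&(H>.050)&(H<.062); print(n,'rim',rect(P,m), P[m][:,2].max())
        cen=np.array(rect(P,m)[0])/1000
        q=box&(H>.029)&(H<.039)&(np.hypot(P[...,0]-cen[0],P[...,1]-cen[1])<.025); print('post',P[q].mean(0).round(4),q.sum())
        g=p.astype(int); wt=box&(g.min(2)>125)&(np.ptp(g,axis=2)<60)&(H>.005); print('tab',P[wt].mean(0).round(4),wt.sum())
E
python3 m.py
```

```text
bench z -0.001387918498877705
block ztop 0.0318 all (array([668.9, 189.4]), 34.5, 32.1, 123.8, 202) top (array([668.3, 190.3]), 32.3, 31.9, 123.8, 124) [111. 107. 102.]
lp ztop 0.0120 all (array([ 793.3, -113.3]), 522.4, 55.7, 169.4, 128) top (array([ 793.9, -113.7]), 521.4, 52.1, 169.1, 77) [74. 70. 69.]
sp ztop 0.0122 all (array([544.2,  77.2]), 45.8, 13.4, 171.9, 69) top (array([545. ,  76.8]), 42.8, 9.9, 173.8, 43) [80. 76. 74.]
clamp ztop 0.0162 all (array([667.8,  -1.7]), 82.9, 23.8, 166.8, 253) top (array([667. ,  -2.5]), 81.6, 21.3, 166.2, 211) [146. 117.  80.]
sr ztop 0.0098 all (array([ 650.7, -187.4]), 23.0, 21.8, 60.0, 44) top (array([ 650.7, -187.4]), 23.0, 21.8, 60.0, 33) [142. 113.  64.]
lr ztop 0.0096 all (array([435.2, -11.2]), 35.5, 34.9, 114.6, 60) top (array([435.1, -11.8]), 34.7, 31.6, 157.1, 39) [134. 108.  61.]
blue ztop 0.0322 all (array([625. , 285.7]), 52.6, 34.8, 132.1, 189) top (array([630.5, 280.1]), 32.9, 32.0, 136.8, 109) [ 35.  64. 115.]
loose rim (array([ 452.1, -260.8]), 209.6, 122.9, 16.5, 455) 0.058694088199303884
post [ 0.4459 -0.2629  0.032 ] 56
tab [ 0.5648 -0.2322  0.0905] 89
board rim (array([440.5, 260.9]), 209.5, 123.8, 165.9, 354) 0.07000199140730112
post [0.4336 0.2617 0.0439] 40
tab [0.5384 0.2318 0.0789] 65
```

```bash
python3 - <<'E'
from h import *
p=np.load('scene0.npz')['p']; save('crop1.png',p[140:260,150:390],3.3)
E
```

```text
(no output)
```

View pics/crop1.png

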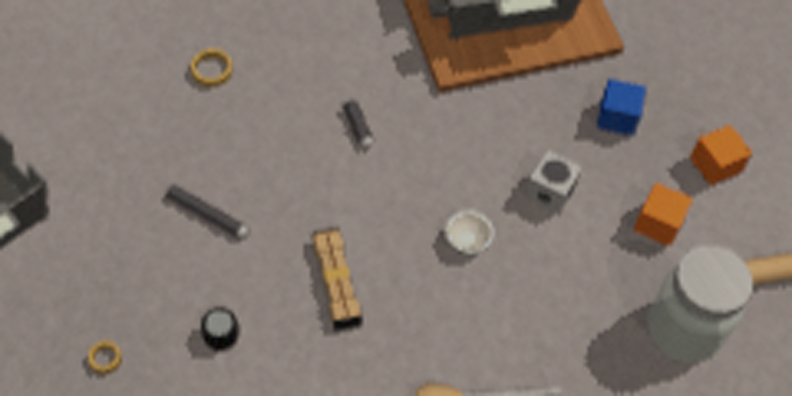

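The crop confirms it: grey dimpled cube at crop (556,175), long punch (205,212) against short punch (357,125), and small ring (105,357) against large ring (211,67).

```bash
cat >> h.py <<'E'
def go(x,y,z,al,s=None,show=True):
    """mm target; al closing-axis angle deg mod 180. prints shift cm, spin deg."""
    s=s or monitor.observe(); psi=s['tool_rot'][2]; p=s['tool_pos']; q=s['qpos']
    d=np.array([x,y,z])/1000-p; c,sn=np.cos(psi),np.sin(psi)
    t=np.array([d[0]*c+d[1]*sn, d[0]*sn-d[1]*c, -d[2]])*100
    q1=np.degrees(np.arctan2(y,x)); cur=np.degrees(psi)-90; best=None
    for k in range(-4,5):
        a=al+180*k; sp=cur-a; q6=np.degrees(q[5])+sp+q1-np.degrees(q[0])
        if abs(q6)<172 and (best is None or abs(sp)<abs(best[0])): best=(sp,q6)
    if show: print('shift cm',t.round(2),'spin %.1f'%best[0],'q6 %.0f'%best[1],'| now',(p*1000).round(1),'cl %.1f'%cur,'op %.1f'%(s['opening']*1000),'grip %.1f'%s['grip_force'],'F',s['contact_force'].round(1),'t %.2f'%s['time'])
E
python3 - <<'E'
from m import *
z=np.load('scene0.npz'); p,d,K,T=[z[k] for k in 'pdKT']; P=cloud(d,K,T); v,u=np.mgrid[:384,:512]
m=(abs(u-213)<20)&(abs(v-204)<16)&(P[...,2]>.003)&(P[...,2]<.02)
m=cv2.morphologyEx(m.astype(np.uint8),cv2.MORPH_OPEN,np.ones((2,2)))>0
l,lab,st,_=cv2.connectedComponentsWithStats(m.astype(np.uint8)); m=lab==1+np.argmax(st[1:,4]); print('lp',rect(P,m))
print('cup',P[210,292], 'loupe',P[239,217])
go(668,190,220,33.8); go(668,190,220,123.8)
E
```

```text
lp (array([570.5, -69.3]), 71.1, 14.8, 37.0, 125)
cup [0.67316615 0.1123346  0.00296066] loupe [ 0.67284196 -0.1001056   0.02140968]
shift cm [-51.02  -5.34   0.62] spin 29.3 q6 -18 | now [237.  468.1 226.2] cl 63.1 op 91.8 grip 0.0 F [-0.1 -0.1  0.3] t 0.15
shift cm [-51.02  -5.34   0.62] spin -60.7 q6 -108 | now [237.  468.1 226.2] cl 63.1 op 91.8 grip 0.0 F [-0.1 -0.1  0.3] t 0.15
```

>>> {"fn": "send_rows", "kwargs": {
  "targets": [
    {"translation": [-5,-0.5,0],"spin": 8,"jaw": 0.6},
    {"translation": [-10,-1,0],"spin": 16,"jaw": 0.6},
    {"translation": [-15,-1.5,0],"spin": 24,"jaw": 0.6},
    {"translation": [-20,-2,0],"spin": 29.3,"jaw": 0.6},
    {"translation": [-25,-2.6,0],"spin": 29.3,"jaw": 0.6}
  ]
}}

```text
time: 0.65
tool_pos: [0.4487, 0.3317, 0.2265]
tool_rot: [-3.141, -0.0, 2.159]
contact_force: [0.6, 0.3, 0.1]
opening: 0.0576
grip_force: 0.0
```

```bash
python3 -c "
from h import *
go(668,190,220,33.8)"
```

```text
shift cm [-23.95  10.39   0.65] spin -0.1 q6 -18 | now [448.7 331.7 226.5] cl 33.7 op 57.6 grip 0.0 F [0.6 0.3 0.1] t 0.65
```

>>> {"fn": "send_rows", "kwargs": {
  "targets": [
    {"translation": [-4.6,2,1],"spin": 0,"jaw": 0.6},
    {"translation": [-9.2,4,2],"spin": 0,"jaw": 0.6},
    {"translation": [-13.8,6,3],"spin": 0,"jaw": 0.6},
    {"translation": [-18.4,8,4],"spin": 0,"jaw": 0.6},
    {"translation": [-23,10,5],"spin": 0,"jaw": 0.6}
  ]
}}

```text
time: 1.15
tool_pos: [0.6551, 0.1992, 0.177]
tool_rot: [-3.141, -0.0, 2.161]
contact_force: [1.8, 0.4, 0.5]
opening: 0.0551
grip_force: 0.0
```

>>> {"fn": "send_rows", "kwargs": {
  "targets": [
    {"translation": [-0.95,0.4,1],"spin": 0,"jaw": 0.6},
    {"translation": [-0.95,0.4,1],"spin": 0,"jaw": 0.6},
    {"translation": [-0.95,0.4,1],"spin": 0,"jaw": 0.6},
    {"translation": [-0.95,0.4,1],"spin": 0,"jaw": 0.6},
    {"translation": [-0.95,0.4,1],"spin": 0,"jaw": 0.6}
  ]
}}

```text
time: 1.65
tool_pos: [0.6617, 0.1965, 0.1692]
tool_rot: [3.14, 0.0, 2.163]
contact_force: [-0.6, 0.1, 0.2]
opening: 0.0553
grip_force: 0.0
```

```bash
cat > w.py <<'E'
import sys
from m import *
def near(P,x,y,r,zmin,zmax): 
    m=(np.hypot(P[...,0]-x/1000,P[...,1]-y/1000)<r/1000)&(P[...,2]>zmin/1000)&(P[...,2]<zmax/1000)
    l,lab,st,_=cv2.connectedComponentsWithStats(m.astype(np.uint8)); return lab==1+np.argmax(st[1:,4])
def wshot(name):
    p,d,K,T,c=cam('wrist'); save(name+'.png',p); np.savez(name+'.npz',p=p,d=d,K=K,T=T); return p,d,K,T,cloud(d,K,T)
E
python3 - <<'E'
from w import *
p,d,K,T,P=wshot('w1'); m=near(P,668,190,35,26,40); print(rect(P,m),np.median(P[m][:,2])); print(np.median(P[...,2][abs(P[...,2])<.006]))
go(668,190,20,33.8)
E
```

```text
(array([664.9, 191. ]), 31.6, 31.0, 123.8, 892) 0.03246510880657741
0.0004981280157147494
shift cm [-0.87  0.16 14.91] spin 0.1 q6 -18 | now [661.8 196.3 169.1] cl 33.9 op 55.1 grip 0.0 F [-0.6  0.1 -0.3] t 1.70
```

View pics/w1.png

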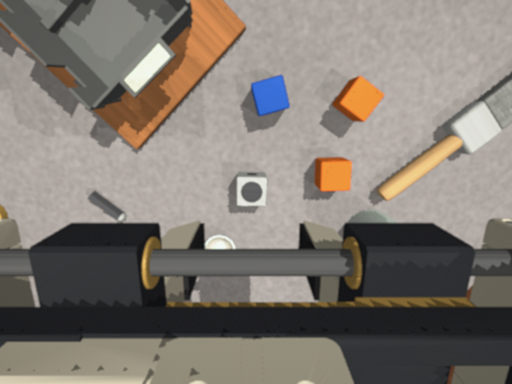

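```bash
python3 -c "
from h import *
go(666,190.7,5,33.8)"
```

```text
shift cm [-0.7   0.04 16.41] spin 0.1 q6 -18 | now [661.8 196.3 169.1] cl 33.9 op 55.1 grip 0.0 F [-0.6  0.1 -0.3] t 1.70
```

>>> {"fn": "send_rows", "kwargs": {
  "targets": [
    {"translation": [-0.7,0.05,4.5],"spin": 0,"jaw": 0.6},
    {"translation": [-0.7,0.05,9],"spin": 0,"jaw": 0.6},
    {"translation": [-0.7,0.05,12.5],"spin": 0,"jaw": 0.6},
    {"translation": [-0.7,0.05,15],"spin": 0,"jaw": 0.6},
    {"translation": [-0.7,0.05,16.4],"spin": 0,"jaw": 0.6}
  ]
}}

```text
time: 2.2
tool_pos: [0.6652, 0.1899, 0.0018]
tool_rot: [-3.139, -0.001, 2.162]
contact_force: [-0.1, -0.0, 0.5]
opening: 0.0552
grip_force: 0.0
```

>>> {"fn": "send_rows", "kwargs": {
  "targets": [
    {"translation": [0,0,0],"spin": 0,"jaw": 0.2},
    {"translation": [0,0,0],"spin": 0,"jaw": 0.2},
    {"translation": [0,0,0],"spin": 0,"jaw": 0.2},
    {"translation": [0,0,0],"spin": 0,"jaw": 0.2},
    {"translation": [0,0,0],"spin": 0,"jaw": 0.2}
  ],
  "force": 30
}}

```text
time: 2.7
tool_pos: [0.6675, 0.1896, 0.0058]
tool_rot: [3.139, 0.001, 2.161]
contact_force: [-0.8, -0.4, 6.8]
opening: 0.0321
grip_force: 30.0
```

>>> {"fn": "send_rows", "kwargs": {
  "targets": [
    {"translation": [0,0,-3],"spin": 0,"jaw": 0.2},
    {"translation": [0,0,-7],"spin": 0,"jaw": 0.2},
    {"translation": [0,0,-11],"spin": 0,"jaw": 0.2},
    {"translation": [0,0,-15],"spin": 0,"jaw": 0.2},
    {"translation": [0,0,-17],"spin": 0,"jaw": 0.2}
  ]
}}

```text
time: 3.2
tool_pos: [0.6679, 0.1897, 0.1786]
tool_rot: [3.136, 0.002, 2.161]
contact_force: [0.2, -0.2, -2.0]
opening: 0.0322
grip_force: 30.0
```

```bash
python3 -c "
from h import *
go(433,262,175,75.9)"
```

```text
shift cm [ 19.09 -15.48   0.36] spin -42.1 q6 -45 | now [667.9 189.7 178.6] cl 33.8 op 32.2 grip 30.0 F [ 0.2 -0.2 -2. ] t 3.20
```

>>> {"fn": "send_rows", "kwargs": {
  "targets": [
    {"translation": [2.4,-2.5,-0.3],"spin": -8.5,"jaw": 0.2},
    {"translation": [4.7,-5,-0.6],"spin": -17,"jaw": 0.2},
    {"translation": [7.1,-7.4,-0.9],"spin": -25.5,"jaw": 0.2},
    {"translation": [9.4,-9.8,-1.2],"spin": -34,"jaw": 0.2},
    {"translation": [11.8,-12.2,-1.5],"spin": -42,"jaw": 0.2}
  ]
}}

```text
time: 3.7
tool_pos: [0.498, 0.2195, 0.189]
tool_rot: [3.141, -0.0, 2.9]
contact_force: [-0.4, 1.0, -1.5]
opening: 0.0319
grip_force: 30.0
```

>>> {"fn": "send_rows", "kwargs": {
  "targets": [
    {"translation": [0,0,-1],"spin": 0,"jaw": 0.2},
    {"translation": [0,0,-1],"spin": 0,"jaw": 0.2},
    {"translation": [0,0,-1],"spin": 0,"jaw": 0.2},
    {"translation": [0,0,-1],"spin": 0,"jaw": 0.2},
    {"translation": [0,0,-1],"spin": 0,"jaw": 0.2}
  ]
}}

```text
time: 4.2
tool_pos: [0.5001, 0.2192, 0.1982]
tool_rot: [-3.141, -0.001, 2.893]
contact_force: [0.7, 0.3, -2.0]
opening: 0.0319
grip_force: 30.0
```

```bash
cat > tray.py <<'E'
from w import *
def tray(P,p,x,y,z0):
    H=P[...,2]*1000-z0; near_=np.hypot(P[...,0]*1000-x,P[...,1]*1000-y)<125
    m=near_&(H>50)&(H<62)
    # rim points: drop tab (bright)
    m&=(p.max(2)<120)
    m=cv2.morphologyEx(m.astype(np.uint8),cv2.MORPH_OPEN,np.ones((2,2)))>0
    r=rect(P,m); c=r[0]; print('rim',r,'z',np.percentile(P[m][:,2],[50,95]).round(4))
    q=(np.hypot(P[...,0]*1000-x,P[...,1]*1000-y)<20)&(H>30)&(H<39); print('post',rect(P,q),P[q].mean(0).round(4))
    t=near_&(p.min(2)>140)&(H>10); print('tab',rect(P,t),P[t].mean(0).round(4))
    return m
E
python3 - <<'E'
from tray import *
p,d,K,T,P=wshot('w2'); m=tray(P,p,432.5,262.3,12); q=p.copy(); q[m]=[255,0,255]; save('w2m.png',q)
go(530,238,185,75.9)
E
```

```text
rim (array([438.9, 267.1]), 197.5, 134.2, 164.5, 837) z [0.0667 0.0696]
post (array([429.1, 262.7]), 19.9, 18.7, 75.7, 397) [0.429  0.2625 0.0465]
tab (array([435.2, 240.5]), 199.3, 174.7, 165.8, 4004) [0.4689 0.24   0.1613]
shift cm [-2.45  2.55  1.32] spin -0.1 q6 -52 | now [500.  219.3 198.2] cl 75.8 op 32.0 grip 30.0 F [-0.3 -0.5 -2.5] t 4.25
```

View pics/w2m.png

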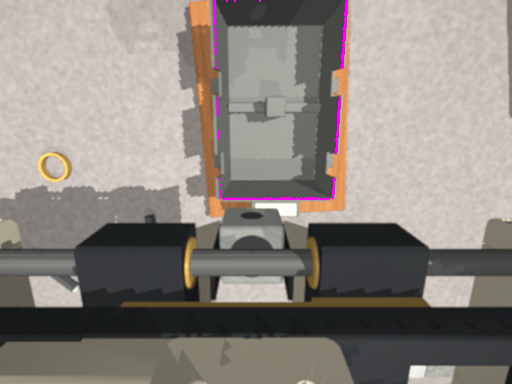

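Magenta marks the tray rim. The tab is at (275,208) and the post at (275,106), at about the right height. Wrist and scene disagree by about 3 mm along tool x, so I'll use the side view as the referee.

```bash
python3 - <<'E'
from w import *
for n in('side','scene'):
    z=np.load(n+'0.npz'); p,d,K,T=[z[k] for k in 'pdKT']; P=cloud(d,K,T)
    m=near(P,668,190,35,28,40); print(n,'block',rect(P,m),np.median(P[m][:,2]))
    m=near(P,571,-69,50,7,15); print('lp',rect(P,m))
    m=near(P,668,-2,55,12,20); print('clamp',rect(P,m))
    m=near(P,651,-187,25,6,14); print('sr',rect(P,m))
    for x,y,z0 in[(432,262,46),(445,-263,34)]:
        m=near(P,x,y,22,z0-4,z0+4); print('post',rect(P,m),np.median(P[m][:,2]))
    m=near(P,445,-263,130,50,62)&(p.max(2)<120); print('rim loose',rect(P,m))
z=np.load('w2.npz');P=cloud(z['d'],z['K'],z['T'])
v=P[60:140,20:190]; b=np.abs(v[...,2])<.01; print('wrist bench z',np.median(v[b][:,2]))
m=near(P,435,-11,40,5,15) ; print('lr wrist',rect(P,m))
E
```

```text
side block (array([665.7, 188.8]), 32.2, 31.2, 33.5, 87) 0.03192449610666509
lp (array([564.7, -71.9]), 73.3, 12.3, 31.4, 163)
clamp (array([664.1,  -4.3]), 81.4, 24.0, 168.9, 231)
sr (array([ 647.2, -187.6]), 24.7, 21.5, 49.6, 79)
post (array([429.5, 262.7]), 21.3, 17.2, 76.7, 35) 0.04597429372026429
post (array([ 442.3, -263.7]), 21.0, 20.0, 18.0, 213) 0.03421464424496529
rim loose (array([ 528.5, -238. ]), 122.6, 40.1, 106.6, 427)
scene block (array([668.3, 190.3]), 32.3, 31.9, 123.8, 124) 0.03045555875244005
lp (array([567.8, -70.3]), 74.6, 12.4, 31.7, 97)
clamp (array([666.9,  -2.5]), 81.6, 21.3, 166.4, 214)
sr (array([ 650.7, -187.4]), 23.0, 21.8, 60.0, 33)
post (array([432.8, 262.1]), 22.2, 19.3, 165.7, 35) 0.04406822653821907
post (array([ 445. , -263.1]), 20.7, 19.6, 13.5, 50) 0.03221686655674488
rim loose (array([ 537.6, -230.4]), 118.5, 33.9, 117.5, 113)
wrist bench z 0.0005615991075054727
lr wrist (array([430.6, -10.1]), 35.8, 34.9, 61.2, 384)
```

```bash
python3 -c "
from h import *
go(472,252,100,75.8);go(472,252,24,75.8)"
```

```text
shift cm [3.52 2.49 9.82] spin -0.0 q6 -48 | now [500.  219.3 198.2] cl 75.8 op 32.0 grip 30.0 F [-0.3 -0.5 -2.5] t 4.25
shift cm [ 3.52  2.49 17.42] spin -0.0 q6 -48 | now [500.  219.3 198.2] cl 75.8 op 32.0 grip 30.0 F [-0.3 -0.5 -2.5] t 4.25
```

>>> {"fn": "send_rows", "kwargs": {
  "targets": [
    {"translation": [1.8,1.3,2],"spin": 0,"jaw": 0.2},
    {"translation": [3.5,2.5,5],"spin": 0,"jaw": 0.2},
    {"translation": [3.5,2.5,8],"spin": 0,"jaw": 0.2},
    {"translation": [3.5,2.5,9.5],"spin": 0,"jaw": 0.2},
    {"translation": [3.5,2.5,10],"spin": 0,"jaw": 0.2}
  ]
}}

```text
time: 4.75
tool_pos: [0.4709, 0.252, 0.0967]
tool_rot: [-3.139, -0.003, 2.894]
contact_force: [0.2, 0.1, -1.1]
opening: 0.0319
grip_force: 30.0
```

>>> {"fn": "send_rows", "kwargs": {
  "targets": [
    {"translation": [0,0,2.5],"spin": 0,"jaw": 0.2},
    {"translation": [0,0,4.5],"spin": 0,"jaw": 0.2},
    {"translation": [0,0,6],"spin": 0,"jaw": 0.2},
    {"translation": [0,0,6.8],"spin": 0,"jaw": 0.2},
    {"translation": [0,0,7.2],"spin": 0,"jaw": 0.2}
  ]
}}

```text
time: 5.25
tool_pos: [0.4722, 0.2523, 0.0267]
tool_rot: [3.141, 0.0, 2.894]
contact_force: [-0.7, 0.6, -1.2]
opening: 0.0317
grip_force: 30.0
```

```bash
python3 -c "
from h import *
go(472,252,22,75.8)"
```

```text
shift cm [ 0.01 -0.04  0.47] spin 0.0 q6 -48 | now [472.2 252.3  26.7] cl 75.8 op 31.7 grip 30.0 F [-0.7  0.6 -1.2] t 5.25
```

>>> {"fn": "send_rows", "kwargs": {
  "targets": [
    {"translation": [0,0,0.2],"spin": 0,"jaw": 0.2},
    {"translation": [0,0,0.35],"spin": 0,"jaw": 0.2},
    {"translation": [0,0,0.45],"spin": 0,"jaw": 0.2},
    {"translation": [0,0,0.5],"spin": 0,"jaw": 0.2},
    {"translation": [0,0,0.5],"spin": 0,"jaw": 0.2}
  ]
}}

```text
time: 5.75
tool_pos: [0.472, 0.2524, 0.0221]
tool_rot: [3.141, 0.0, 2.894]
contact_force: [-0.5, -0.2, -2.0]
opening: 0.0318
grip_force: 30.0
```

>>> {"fn": "send_rows", "kwargs": {
  "targets": [
    {"translation": [0,0,0.05],"spin": 0,"jaw": 0.2},
    {"translation": [0,0,0.1],"spin": 0,"jaw": 0.2},
    {"translation": [0,0,0.15],"spin": 0,"jaw": 0.2},
    {"translation": [0,0,0.15],"spin": 0,"jaw": 0.2},
    {"translation": [0,0,0.15],"spin": 0,"jaw": 0.2}
  ]
}}

```text
time: 6.25
tool_pos: [0.4719, 0.2524, 0.0209]
tool_rot: [3.141, 0.0, 2.894]
contact_force: [-2.0, -0.9, 5.6]
opening: 0.0318
grip_force: 30.0
```

>>> {"fn": "send_rows", "kwargs": {
  "targets": [
    {"translation": [0,0,0],"spin": 0,"jaw": 0.5},
    {"translation": [0,0,0],"spin": 0,"jaw": 0.5},
    {"translation": [0,0,0],"spin": 0,"jaw": 0.5},
    {"translation": [0,0,-1],"spin": 0,"jaw": 0.5},
    {"translation": [0,0,-3],"spin": 0,"jaw": 0.5}
  ]
}}

```text
time: 6.75
tool_pos: [0.4709, 0.252, 0.0499]
tool_rot: [-3.14, -0.003, 2.894]
contact_force: [0.2, -0.5, 0.2]
opening: 0.0457
grip_force: 0.0
```

>>> {"fn": "send_rows", "kwargs": {
  "targets": [
    {"translation": [0,0,-3],"spin": 0,"jaw": 0.5},
    {"translation": [0,0,-6],"spin": 0,"jaw": 0.5},
    {"translation": [0,0,-10],"spin": 0,"jaw": 0.5},
    {"translation": [0,0,-14],"spin": 0,"jaw": 0.5},
    {"translation": [0,0,-15],"spin": 0,"jaw": 0.5}
  ]
}}

```text
time: 7.25
tool_pos: [0.4737, 0.2531, 0.2057]
tool_rot: [3.137, 0.007, 2.895]
contact_force: [0.6, 0.4, 0.4]
opening: 0.0461
grip_force: 0.0
```

```bash
python3 -c "
from h import *
go(565,-72,170,121.5)
go(597,-122,170,121.5)"
```

```text
shift cm [-16.8  -29.29   3.57] spin -45.7 q6 -129 | now [473.7 253.1 205.7] cl 75.8 op 46.1 grip 0.0 F [0.6 0.4 0.4] t 7.25
shift cm [-21.13 -33.36   3.57] spin -45.7 q6 -133 | now [473.7 253.1 205.7] cl 75.8 op 46.1 grip 0.0 F [0.6 0.4 0.4] t 7.25
```

```bash
python3 -c "
from h import *
go(599,-51,170,121.5)"
```

```text
shift cm [-19.59 -26.42   3.57] spin -45.7 q6 -126 | now [473.7 253.1 205.7] cl 75.8 op 46.1 grip 0.0 F [0.6 0.4 0.4] t 7.25
```

>>> {"fn": "send_rows", "kwargs": {
  "targets": [
    {"translation": [-2.8,-3.8,0.5],"spin": -8,"jaw": 0.35},
    {"translation": [-5.6,-7.6,1],"spin": -16,"jaw": 0.35},
    {"translation": [-8.4,-11.4,1.5],"spin": -24,"jaw": 0.35},
    {"translation": [-11.2,-15.2,2],"spin": -32,"jaw": 0.35},
    {"translation": [-14,-19,2.5],"spin": -40,"jaw": 0.35}
  ]
}}

```text
time: 7.75
tool_pos: [0.5588, 0.0385, 0.1758]
tool_rot: [3.141, -0.0, -2.696]
contact_force: [0.5, 0.1, 0.7]
opening: 0.0324
grip_force: 0.0
```

```bash
python3 -c "
from h import *
go(599,-51,170,121.5)"
```

```text
shift cm [ 0.23 -9.81  0.58] spin -6.0 q6 -126 | now [558.8  38.5 175.8] cl -244.5 op 32.4 grip 0.0 F [0.5 0.1 0.7] t 7.75
```

>>> {"fn": "send_rows", "kwargs": {
  "targets": [
    {"translation": [0.1,-4,0.5],"spin": -3,"jaw": 0.35},
    {"translation": [0.2,-7,0.6],"spin": -6,"jaw": 0.35},
    {"translation": [0.2,-9,0.6],"spin": -6,"jaw": 0.35},
    {"translation": [0.2,-9.8,0.6],"spin": -6,"jaw": 0.35},
    {"translation": [0.2,-9.8,0.6],"spin": -6,"jaw": 0.35}
  ]
}}

```text
time: 8.25
tool_pos: [0.5986, -0.0495, 0.17]
tool_rot: [3.141, -0.0, -2.599]
contact_force: [-0.9, 0.0, 0.2]
opening: 0.0318
grip_force: 0.0
```

```bash
python3 - <<'E'
from w import *
p,d,K,T,P=wshot('w3'); m=near(P,565,-72,50,7,17); r=rect(P,m); print(r,np.median(P[m][:,2]))
go(r[0][0],r[0][1],60,r[3]+90); go(r[0][0],r[0][1],3,r[3]+90)
E
```

```text
(array([564.6, -70. ]), 74.7, 13.3, 31.3, 830) 0.01182710421985006
shift cm [ 3.99 -0.09 11.  ] spin -0.2 q6 -128 | now [598.3 -48.6 170. ] cl -238.9 op 32.1 grip 0.0 F [0.1 0.4 0.3] t 8.30
shift cm [ 3.99 -0.09 16.7 ] spin -0.2 q6 -128 | now [598.3 -48.6 170. ] cl -238.9 op 32.1 grip 0.0 F [0.1 0.4 0.3] t 8.30
```

>>> {"fn": "send_rows", "kwargs": {
  "targets": [
    {"translation": [2,0,3],"spin": 0,"jaw": 0.35},
    {"translation": [4,0,7],"spin": 0,"jaw": 0.35},
    {"translation": [4,0,11],"spin": 0,"jaw": 0.35},
    {"translation": [4,0,13],"spin": 0,"jaw": 0.35},
    {"translation": [4,0,14],"spin": 0,"jaw": 0.35}
  ]
}}

```text
time: 8.8
tool_pos: [0.5628, -0.0682, 0.0284]
tool_rot: [3.139, -0.002, -2.596]
contact_force: [0.4, 0.2, 0.4]
opening: 0.0319
grip_force: 0.0
```

>>> {"fn": "send_rows", "kwargs": {
  "targets": [
    {"translation": [0,0,1],"spin": 0,"jaw": 0.35},
    {"translation": [0,0,1.8],"spin": 0,"jaw": 0.35},
    {"translation": [0,0,2.2],"spin": 0,"jaw": 0.35},
    {"translation": [0,0,2.4],"spin": 0,"jaw": 0.35},
    {"translation": [0,0,2.4],"spin": 0,"jaw": 0.35}
  ]
}}

```text
time: 9.3
tool_pos: [0.5646, -0.0701, 0.0063]
tool_rot: [-3.141, 0.001, -2.597]
contact_force: [-0.4, -0.2, -0.2]
opening: 0.032
grip_force: 0.0
```

```bash
python3 -c "
from h import *
go(564.6,-70,2,121.3)"
```

```text
shift cm [-0.01  0.01  0.43] spin -0.1 q6 -128 | now [564.6 -70.1   6.3] cl -238.8 op 32.0 grip 0.0 F [-0.4 -0.2 -0.2] t 9.30
```

>>> {"fn": "send_rows", "kwargs": {
  "targets": [
    {"translation": [0,0,0.2],"spin": 0,"jaw": 0.35},
    {"translation": [0,0,0.4],"spin": 0,"jaw": 0.35},
    {"translation": [0,0,0.4],"spin": 0,"jaw": 0.35},
    {"translation": [0,0,0.4],"spin": 0,"jaw": 0.05},
    {"translation": [0,0,0.4],"spin": 0,"jaw": 0.05}
  ],
  "force": 20
}}

```text
time: 9.8
tool_pos: [0.5644, -0.0701, 0.0021]
tool_rot: [-3.142, 0.0, -2.598]
contact_force: [0.2, -0.4, -0.0]
opening: 0.0206
grip_force: 0.0
```

>>> {"fn": "send_rows", "kwargs": {
  "targets": [
    {"translation": [0,0,0],"spin": 0,"jaw": 0.05},
    {"translation": [0,0,0],"spin": 0,"jaw": 0.05},
    {"translation": [0,0,-0.5],"spin": 0,"jaw": 0.05},
    {"translation": [0,0,-2],"spin": 0,"jaw": 0.05},
    {"translation": [0,0,-5],"spin": 0,"jaw": 0.05}
  ]
}}

```text
time: 10.3
tool_pos: [0.5628, -0.0697, 0.0509]
tool_rot: [3.138, -0.003, -2.598]
contact_force: [0.3, -0.7, -0.3]
opening: 0.0125
grip_force: 20.0
```

>>> {"fn": "send_rows", "kwargs": {
  "targets": [
    {"translation": [0,0,-3],"spin": 0,"jaw": 0.05},
    {"translation": [0,0,-6],"spin": 0,"jaw": 0.05},
    {"translation": [0,0,-9],"spin": 0,"jaw": 0.05},
    {"translation": [0,0,-11],"spin": 0,"jaw": 0.05},
    {"translation": [0,0,-12],"spin": 0,"jaw": 0.05}
  ]
}}

```text
time: 10.8
tool_pos: [0.565, -0.0703, 0.1745]
tool_rot: [-3.139, 0.002, -2.597]
contact_force: [0.4, -0.4, -0.4]
opening: 0.0123
grip_force: 20.0
```

```bash
python3 - <<'E'
from h import *
p=cam('side')[0]; save('s3.png',p[60:300,120:440],2.4)
x,y=429.3-46*np.cos(np.radians(14.2)),262.7+46*np.sin(np.radians(14.2)); print(x,y)
go(x,y,175,165.8)
E
```

```text
384.70551390482365 273.9841397504249
shift cm [-2.37 38.81  0.  ] spin -44.6 q6 -130 | now [565.3 -70.3 175. ] cl -238.8 op 12.2 grip 20.0 F [ 0.5  0.  -0.3] t 10.85
```

View pics/s3.png

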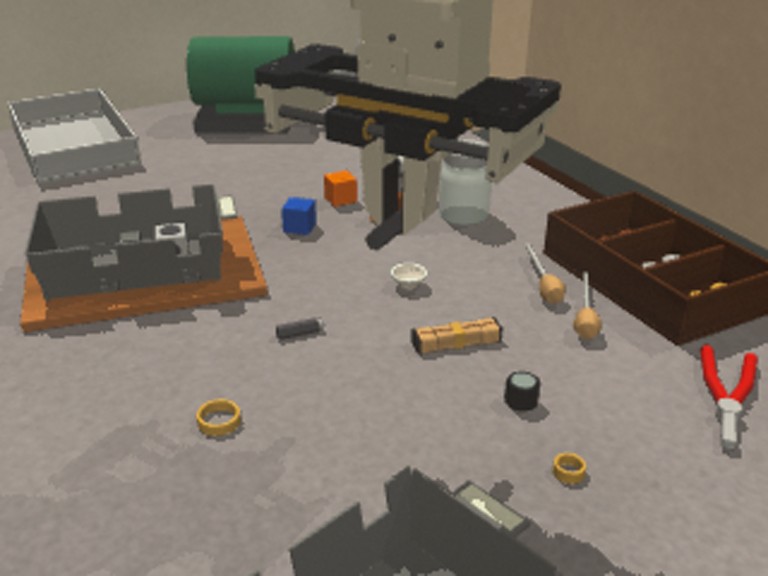

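The side view shows the punch level in the fingers at (385,235) and the block inside the board tray at (170,235).

>>> {"fn": "send_rows", "kwargs": {
  "targets": [
    {"translation": [-0.2,4,0],"spin": -8,"jaw": 0.05},
    {"translation": [-0.5,8,0],"spin": -16,"jaw": 0.05},
    {"translation": [-0.8,12,0],"spin": -24,"jaw": 0.05},
    {"translation": [-1.1,16,0],"spin": -32,"jaw": 0.05},
    {"translation": [-1.4,20,0],"spin": -40,"jaw": 0.05}
  ]
}}

```text
time: 11.35
tool_pos: [0.4712, 0.1094, 0.171]
tool_rot: [3.14, -0.001, -1.894]
contact_force: [0.3, -0.3, -0.7]
opening: 0.0122
grip_force: 20.0
```

```bash
python3 -c "
from h import *
go(385,274,175,165.8)"
```

```text
shift cm [-12.87  13.41  -0.4 ] spin -4.3 q6 -130 | now [471.2 109.4 171. ] cl -198.5 op 12.2 grip 20.0 F [ 0.3 -0.3 -0.7] t 11.35
```

>>> {"fn": "send_rows", "kwargs": {
  "targets": [
    {"translation": [-3.2,3.4,0],"spin": -2,"jaw": 0.05},
    {"translation": [-6.4,6.7,0],"spin": -4.3,"jaw": 0.05},
    {"translation": [-9.6,10,0],"spin": -4.3,"jaw": 0.05},
    {"translation": [-12,12.5,0],"spin": -4.3,"jaw": 0.05},
    {"translation": [-12.9,13.4,0],"spin": -4.3,"jaw": 0.05}
  ]
}}

```text
time: 11.85
tool_pos: [0.3853, 0.2756, 0.1711]
tool_rot: [3.14, -0.001, -1.821]
contact_force: [1.4, -0.6, -1.2]
opening: 0.0124
grip_force: 20.0
```

>>> {"fn": "send_rows", "kwargs": {
  "targets": [
    {"translation": [0,0,0],"spin": 0,"jaw": 0.05},
    {"translation": [0,0,1.5],"spin": 0,"jaw": 0.05},
    {"translation": [0,0,4],"spin": 0,"jaw": 0.05},
    {"translation": [0,0,6],"spin": 0,"jaw": 0.05},
    {"translation": [0,0,6.5],"spin": 0,"jaw": 0.05}
  ]
}}

```text
time: 12.35
tool_pos: [0.3871, 0.2715, 0.1049]
tool_rot: [3.138, -0.003, -1.826]
contact_force: [-0.4, -0.0, -0.7]
opening: 0.0124
grip_force: 20.0
```

```bash
python3 -c "
from h import *
go(385,274,22,165.8)"
```

```text
shift cm [-0.19  0.27  8.29] spin -0.4 q6 -130 | now [387.1 271.5 104.9] cl -194.6 op 12.4 grip 20.0 F [-0.4 -0.  -0.7] t 12.35
```

>>> {"fn": "send_rows", "kwargs": {
  "targets": [
    {"translation": [-0.2,0.25,3],"spin": 0,"jaw": 0.05},
    {"translation": [-0.2,0.25,5.5],"spin": 0,"jaw": 0.05},
    {"translation": [-0.2,0.25,7.2],"spin": 0,"jaw": 0.05},
    {"translation": [-0.2,0.25,8],"spin": 0,"jaw": 0.05},
    {"translation": [-0.2,0.25,8.2],"spin": 0,"jaw": 0.05}
  ]
}}

```text
time: 12.85
tool_pos: [0.3861, 0.2755, 0.0248]
tool_rot: [3.141, -0.001, -1.825]
contact_force: [-0.1, 0.4, -1.0]
opening: 0.0126
grip_force: 20.0
```

>>> {"fn": "send_rows", "kwargs": {
  "targets": [
    {"translation": [0,0,0.1],"spin": 0,"jaw": 0.05},
    {"translation": [0,0,0.2],"spin": 0,"jaw": 0.05},
    {"translation": [0,0,0.3],"spin": 0,"jaw": 0.05},
    {"translation": [0,0,0.3],"spin": 0,"jaw": 0.05},
    {"translation": [0,0,0.3],"spin": 0,"jaw": 0.05}
  ]
}}

```text
time: 13.35
tool_pos: [0.3858, 0.2762, 0.0223]
tool_rot: [-3.141, 0.0, -1.824]
contact_force: [0.2, -0.7, -0.7]
opening: 0.0123
grip_force: 20.0
```

>>> {"fn": "send_rows", "kwargs": {
  "targets": [
    {"translation": [0,0,0.1],"spin": 0,"jaw": 0.05},
    {"translation": [0,0,0.2],"spin": 0,"jaw": 0.05},
    {"translation": [0,0,0.3],"spin": 0,"jaw": 0.05},
    {"translation": [0,0,0.35],"spin": 0,"jaw": 0.05},
    {"translation": [0,0,0.35],"spin": 0,"jaw": 0.05}
  ]
}}

```text
time: 13.85
tool_pos: [0.3856, 0.2761, 0.0184]
tool_rot: [3.141, -0.0, -1.824]
contact_force: [-1.1, -1.1, -2.1]
opening: 0.012
grip_force: 20.0
```

>>> {"fn": "send_rows", "kwargs": {
  "targets": [
    {"translation": [0,0,0.05],"spin": 0,"jaw": 0.05},
    {"translation": [0,0,0.1],"spin": 0,"jaw": 0.05},
    {"translation": [0,0,0.12],"spin": 0,"jaw": 0.05},
    {"translation": [0,0,0.12],"spin": 0,"jaw": 0.05},
    {"translation": [0,0,0.12],"spin": 0,"jaw": 0.05}
  ]
}}

```text
time: 14.35
tool_pos: [0.3857, 0.2761, 0.0174]
tool_rot: [-3.142, 0.0, -1.824]
contact_force: [-0.0, -1.3, -0.3]
opening: 0.0124
grip_force: 20.0
```

>>> {"fn": "send_rows", "kwargs": {
  "targets": [
    {"translation": [0,0,0.04],"spin": 0,"jaw": 0.05},
    {"translation": [0,0,0.08],"spin": 0,"jaw": 0.05},
    {"translation": [0,0,0.08],"spin": 0,"jaw": 0.05},
    {"translation": [0,0,0.08],"spin": 0,"jaw": 0.05},
    {"translation": [0,0,0.08],"spin": 0,"jaw": 0.05}
  ]
}}

```text
time: 14.85
tool_pos: [0.3857, 0.2762, 0.0172]
tool_rot: [-3.141, 0.0, -1.824]
contact_force: [-2.1, -1.3, 6.9]
opening: 0.0123
grip_force: 20.0
```

Contact is made. Release, rise, and head for the clamp.

>>> {"fn": "send_rows", "kwargs": {
  "targets": [
    {"translation": [0,0,0],"spin": 0,"jaw": 0.26},
    {"translation": [0,0,0],"spin": 0,"jaw": 0.26},
    {"translation": [0,0,0],"spin": 0,"jaw": 0.26},
    {"translation": [0,0,-0.5],"spin": 0,"jaw": 0.26},
    {"translation": [0,0,-2],"spin": 0,"jaw": 0.26}
  ]
}}

```text
time: 15.35
tool_pos: [0.3848, 0.2757, 0.036]
tool_rot: [3.139, -0.002, -1.824]
contact_force: [1.5, 0.1, -0.3]
opening: 0.0239
grip_force: 0.0
```

>>> {"fn": "send_rows", "kwargs": {
  "targets": [
    {"translation": [0,0,-3],"spin": 0,"jaw": 0.26},
    {"translation": [0,0,-6],"spin": 0,"jaw": 0.26},
    {"translation": [0,0,-10],"spin": 0,"jaw": 0.26},
    {"translation": [0,0,-14],"spin": 0,"jaw": 0.26},
    {"translation": [0,0,-16],"spin": 0,"jaw": 0.26}
  ]
}}

```text
time: 15.85
tool_pos: [0.3866, 0.2767, 0.2003]
tool_rot: [-3.138, 0.003, -1.824]
contact_force: [-0.3, 0.3, 0.7]
opening: 0.0236
grip_force: 0.0
```

```bash
python3 -c "
from h import *
a=np.radians(168)
go(664-40*np.cos(a),-4-40*np.sin(a),170,78);go(664+40*np.cos(a),-4+40*np.sin(a),170,78)"
```

```text
shift cm [ 20.04 -37.88   3.03] spin 87.5 q6 -79 | now [386.6 276.7 200.3] cl -194.5 op 23.6 grip 0.0 F [-0.3  0.3  0.7] t 15.85
shift cm [ 20.39 -29.89   3.03] spin 87.5 q6 -78 | now [386.6 276.7 200.3] cl -194.5 op 23.6 grip 0.0 F [-0.3  0.3  0.7] t 15.85
```

>>> {"fn": "send_rows", "kwargs": {
  "targets": [
    {"translation": [1.8,-3.4,0.3],"spin": 8,"jaw": 0.45},
    {"translation": [3.6,-6.8,0.6],"spin": 16,"jaw": 0.45},
    {"translation": [5.4,-10.2,0.9],"spin": 24,"jaw": 0.45},
    {"translation": [7.2,-13.6,1.2],"spin": 32,"jaw": 0.45},
    {"translation": [9,-17,1.5],"spin": 40,"jaw": 0.45}
  ]
}}

```text
time: 16.35
tool_pos: [0.5285, 0.1452, 0.1818]
tool_rot: [3.142, 0.0, -2.528]
contact_force: [0.4, 0.1, 0.1]
opening: 0.0414
grip_force: 0.0
```

```bash
python3 -c "
from h import *
go(703,-12,170,78)"
```

```text
shift cm [ -5.22 -22.9    1.18] spin 47.1 q6 -79 | now [528.5 145.2 181.8] cl -234.9 op 41.4 grip 0.0 F [0.4 0.1 0.1] t 16.35
```

>>> {"fn": "send_rows", "kwargs": {
  "targets": [
    {"translation": [-1,-4.6,0.2],"spin": 8.5,"jaw": 0.45},
    {"translation": [-2,-9.2,0.4],"spin": 17,"jaw": 0.45},
    {"translation": [-3,-13.8,0.6],"spin": 25.5,"jaw": 0.45},
    {"translation": [-4,-18.4,0.8],"spin": 34,"jaw": 0.45},
    {"translation": [-5,-22,1],"spin": 42.5,"jaw": 0.45}
  ]
}}

```text
time: 16.85
tool_pos: [0.6973, -0.0062, 0.1715]
tool_rot: [-3.141, 0.0, 3.012]
contact_force: [0.2, 0.3, -0.7]
opening: 0.0414
grip_force: 0.0
```

>>> {"fn": "send_rows", "kwargs": {
  "targets": [
    {"translation": [0,0,0],"spin": 4.5,"jaw": 0.45},
    {"translation": [0,0,0],"spin": 4.5,"jaw": 0.45},
    {"translation": [0,0,0],"spin": 4.5,"jaw": 0.45},
    {"translation": [0,0,0],"spin": 4.5,"jaw": 0.45},
    {"translation": [0,0,0],"spin": 4.5,"jaw": 0.45}
  ]
}}

```text
time: 17.35
tool_pos: [0.6958, -0.003, 0.1722]
tool_rot: [3.141, 0.001, 2.942]
contact_force: [-0.3, -0.0, -0.1]
opening: 0.0409
grip_force: 0.0
```

```bash
python3 - <<'E'
from w import *
p,d,K,T,P=wshot('w4'); m=near(P,664,-4,55,11,22); r=rect(P,m); print(r,np.median(P[m][:,2]))
go(r[0][0],r[0][1],60,r[3]+90); go(r[0][0],r[0][1],3,r[3]+90)
E
```

```text
(array([663.8,  -2.4]), 80.8, 21.5, 166.9, 1362) 0.01636145931720337
shift cm [ 3.15 -0.57 11.22] spin 1.7 q6 -77 | now [695.8  -3.  172.2] cl 78.6 op 41.6 grip 0.0 F [-0.5  0.1 -0.3] t 17.40
shift cm [ 3.15 -0.57 16.92] spin 1.7 q6 -77 | now [695.8  -3.  172.2] cl 78.6 op 41.6 grip 0.0 F [-0.5  0.1 -0.3] t 17.40
```

View pics/w4.png

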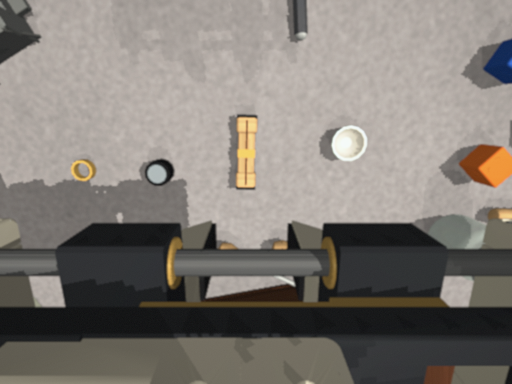

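The clamp is at (247,153), clear of its neighbours. Descend and grip it.

>>> {"fn": "send_rows", "kwargs": {
  "targets": [
    {"translation": [1.6,-0.3,3],"spin": 1.7,"jaw": 0.45},
    {"translation": [3.15,-0.55,7],"spin": 1.7,"jaw": 0.45},
    {"translation": [3.15,-0.55,11],"spin": 1.7,"jaw": 0.45},
    {"translation": [3.15,-0.55,13.5],"spin": 1.7,"jaw": 0.45},
    {"translation": [3.15,-0.55,15],"spin": 1.7,"jaw": 0.45}
  ]
}}

```text
time: 17.9
tool_pos: [0.6627, -0.0023, 0.0195]
tool_rot: [-3.141, -0.003, 2.912]
contact_force: [0.7, -0.5, 0.2]
opening: 0.0415
grip_force: 0.0
```

>>> {"fn": "send_rows", "kwargs": {
  "targets": [
    {"translation": [0,0,0.8],"spin": 0,"jaw": 0.45},
    {"translation": [0,0,1.3],"spin": 0,"jaw": 0.45},
    {"translation": [0,0,1.6],"spin": 0,"jaw": 0.45},
    {"translation": [0,0,1.7],"spin": 0,"jaw": 0.45},
    {"translation": [0,0,1.7],"spin": 0,"jaw": 0.45}
  ]
}}

```text
time: 18.4
tool_pos: [0.6646, -0.0029, 0.0053]
tool_rot: [3.141, 0.001, 2.911]
contact_force: [-0.4, -1.1, -0.7]
opening: 0.0413
grip_force: 0.0
```

```bash
python3 -c "
from h import *
go(663.8,-2.4,4,76.9)"
```

```text
shift cm [0.09 0.03 0.13] spin -0.1 q6 -77 | now [664.6  -2.9   5.3] cl 76.8 op 41.3 grip 0.0 F [-0.4 -1.1 -0.7] t 18.40
```

>>> {"fn": "send_rows", "kwargs": {
  "targets": [
    {"translation": [0,0,0.1],"spin": 0,"jaw": 0.1},
    {"translation": [0,0,0.1],"spin": 0,"jaw": 0.1},
    {"translation": [0,0,0.1],"spin": 0,"jaw": 0.1},
    {"translation": [0,0,0.1],"spin": 0,"jaw": 0.1},
    {"translation": [0,0,0.1],"spin": 0,"jaw": 0.1}
  ],
  "force": 15
}}

```text
time: 18.9
tool_pos: [0.6642, -0.0028, 0.0037]
tool_rot: [3.141, 0.0, 2.911]
contact_force: [-0.2, 0.1, 0.6]
opening: 0.0176
grip_force: 15.0
```

>>> {"fn": "send_rows", "kwargs": {
  "targets": [
    {"translation": [0,0,0],"spin": 0,"jaw": 0.1},
    {"translation": [0,0,-0.5],"spin": 0,"jaw": 0.1},
    {"translation": [0,0,-3],"spin": 0,"jaw": 0.1},
    {"translation": [0,0,-7],"spin": 0,"jaw": 0.1},
    {"translation": [0,0,-11],"spin": 0,"jaw": 0.1}
  ]
}}

```text
time: 19.4
tool_pos: [0.6635, -0.0028, 0.1144]
tool_rot: [-3.141, -0.002, 2.911]
contact_force: [0.8, 0.2, 0.3]
opening: 0.0175
grip_force: 15.0
```

>>> {"fn": "send_rows", "kwargs": {
  "targets": [
    {"translation": [0,0,-3],"spin": 0,"jaw": 0.1},
    {"translation": [0,0,-6],"spin": 0,"jaw": 0.1},
    {"translation": [0,0,-6],"spin": 0,"jaw": 0.1},
    {"translation": [0,0,-6],"spin": 0,"jaw": 0.1},
    {"translation": [0,0,-6],"spin": 0,"jaw": 0.1}
  ]
}}

```text
time: 19.9
tool_pos: [0.6633, -0.0028, 0.1722]
tool_rot: [-3.141, -0.003, 2.911]
contact_force: [0.0, -0.1, -0.4]
opening: 0.018
grip_force: 15.0
```

```bash
python3 -c "
from h import *
a=np.radians(17)
x,y=442.3+np.array([1,-1])*46*np.cos(a),-263.5+np.array([1,-1])*46*np.sin(a);print(x,y)
go(x[0],y[0],175,17);go(x[1],y[1],175,17);go(442+110*np.cos(a+1.57),-263+110*np.sin(a+1.57),180,17);go(442-110*np.cos(a+1.57),-263-110*np.sin(a+1.57),180,17)"
```

```text
[486.29001877 398.30998123] [-250.05090158 -276.94909842]
shift cm [ 11.58 -28.12  -0.28] spin 59.8 q6 -44 | now [663.3  -2.8 172.2] cl 76.8 op 18.0 grip 15.0 F [ 0.  -0.1 -0.4] t 19.90
shift cm [ 19.53 -32.75  -0.28] spin 59.8 q6 -52 | now [663.3  -2.8 172.2] cl 76.8 op 18.0 grip 15.0 F [ 0.  -0.1 -0.4] t 19.90
shift cm [ 21.12 -20.89  -0.78] spin 59.8 q6 -38 | now [663.3  -2.8 172.2] cl 76.8 op 18.0 grip 15.0 F [ 0.  -0.1 -0.4] t 19.90
shift cm [ 10.06 -39.9   -0.78] spin 59.8 q6 -55 | now [663.3  -2.8 172.2] cl 76.8 op 18.0 grip 15.0 F [ 0.  -0.1 -0.4] t 19.90
```

>>> {"fn": "send_rows", "kwargs": {
  "targets": [
    {"translation": [1.3,-4.5,0],"spin": 8,"jaw": 0.1},
    {"translation": [2.6,-9,0],"spin": 16,"jaw": 0.1},
    {"translation": [3.9,-13.5,0],"spin": 24,"jaw": 0.1},
    {"translation": [5.2,-18,0],"spin": 32,"jaw": 0.1},
    {"translation": [6.5,-22.5,0],"spin": 40,"jaw": 0.1}
  ]
}}

```text
time: 20.4
tool_pos: [0.5475, -0.208, 0.172]
tool_rot: [-3.14, -0.003, 2.207]
contact_force: [-0.4, -0.6, -0.5]
opening: 0.0176
grip_force: 15.0
```

```bash
python3 -c "
from h import *
go(467,-344,185,17)"
```

```text
shift cm [ -6.15 -14.56  -1.3 ] spin 19.5 q6 -53 | now [ 547.5 -208.   172. ] cl 36.5 op 17.6 grip 15.0 F [-0.4 -0.6 -0.5] t 20.40
```

>>> {"fn": "send_rows", "kwargs": {
  "targets": [
    {"translation": [-1.6,-3.8,-0.4],"spin": 8,"jaw": 0.1},
    {"translation": [-3.2,-7.6,-0.8],"spin": 16,"jaw": 0.1},
    {"translation": [-4.8,-11.4,-1.2],"spin": 19.5,"jaw": 0.1},
    {"translation": [-6.1,-14.5,-1.3],"spin": 19.5,"jaw": 0.1},
    {"translation": [-6.1,-14.5,-1.3],"spin": 19.5,"jaw": 0.1}
  ]
}}

```text
time: 20.9
tool_pos: [0.4671, -0.3459, 0.1852]
tool_rot: [-3.14, -0.001, 1.868]
contact_force: [0.6, 0.1, -0.8]
opening: 0.018
grip_force: 15.0
```

```bash
python3 - <<'E'
from tray import *
p,d,K,T,P=wshot('w5'); m=tray(P,p,442.3,-263.5,0); 
q=near(P,442.3,-263.5,20,30,39); q2=p.copy(); q2[m]=[255,0,255]; q2[q]=[0,255,0]; save('w5m.png',q2)
E
```

```text
rim (array([ 443.3, -263.5]), 226.1, 130.0, 20.3, 1580) z [0.0534 0.0573]
post (array([ 441.9, -263.3]), 19.6, 19.5, 106.9, 409) [ 0.4419 -0.2635  0.0346]
tab (array([ 457.2, -284.8]), 206.5, 185.6, 16.4, 18677) [ 0.452  -0.3079  0.2589]
```

View pics/w5m.png

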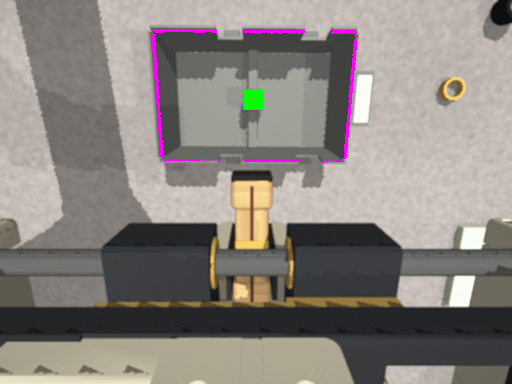

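Post (253,99) is at (441.9,-263.4) with yaw 16.9, and the tab (365,99) is at its +x end. The clamp is held level. Place it in the tab-side compartment.

```bash
python3 -c "
from h import *
go(485.9,-250,100,16.9)"
```

```text
shift cm [8.46 4.45 8.51] spin 0.2 q6 -44 | now [ 468.2 -343.9  185.1] cl 17.1 op 18.0 grip 15.0 F [0.3 0.4 0.4] t 20.95
```

>>> {"fn": "send_rows", "kwargs": {
  "targets": [
    {"translation": [4,2.2,0],"spin": 0.2,"jaw": 0.1},
    {"translation": [8.4,4.45,2],"spin": 0.2,"jaw": 0.1},
    {"translation": [8.4,4.45,5],"spin": 0.2,"jaw": 0.1},
    {"translation": [8.4,4.45,7],"spin": 0.2,"jaw": 0.1},
    {"translation": [8.4,4.45,8],"spin": 0.2,"jaw": 0.1}
  ]
}}

```text
time: 21.45
tool_pos: [0.4866, -0.2467, 0.104]
tool_rot: [-3.139, -0.004, 1.871]
contact_force: [-0.1, 0.1, -1.0]
opening: 0.0181
grip_force: 15.0
```

```bash
python3 -c "
from h import *
go(485.9,-250,12,16.9)"
```

```text
shift cm [-0.29 -0.16  9.2 ] spin 0.3 q6 -44 | now [ 486.6 -246.7  104. ] cl 17.2 op 18.1 grip 15.0 F [-0.1  0.1 -1. ] t 21.45
```

>>> {"fn": "send_rows", "kwargs": {
  "targets": [
    {"translation": [-0.1,-0.1,2],"spin": 0.3,"jaw": 0.1},
    {"translation": [-0.1,-0.1,5],"spin": 0.3,"jaw": 0.1},
    {"translation": [-0.1,-0.1,7.5],"spin": 0.3,"jaw": 0.1},
    {"translation": [-0.1,-0.1,8.7],"spin": 0.3,"jaw": 0.1},
    {"translation": [-0.1,-0.1,9],"spin": 0.3,"jaw": 0.1}
  ]
}}

```text
time: 21.95
tool_pos: [0.4862, -0.2499, 0.0153]
tool_rot: [-3.14, -0.002, 1.864]
contact_force: [-0.2, -0.6, -0.1]
opening: 0.0178
grip_force: 15.0
```

>>> {"fn": "send_rows", "kwargs": {
  "targets": [
    {"translation": [0,0,0.1],"spin": 0,"jaw": 0.1},
    {"translation": [0,0,0.2],"spin": 0,"jaw": 0.1},
    {"translation": [0,0,0.3],"spin": 0,"jaw": 0.1},
    {"translation": [0,0,0.3],"spin": 0,"jaw": 0.1},
    {"translation": [0,0,0.3],"spin": 0,"jaw": 0.1}
  ]
}}

```text
time: 22.45
tool_pos: [0.4868, -0.2507, 0.014]
tool_rot: [3.141, 0.001, 1.864]
contact_force: [0.4, -0.1, -0.8]
opening: 0.018
grip_force: 15.0
```

>>> {"fn": "send_rows", "kwargs": {
  "targets": [
    {"translation": [0,0,0.2],"spin": 0,"jaw": 0.1},
    {"translation": [0,0,0.4],"spin": 0,"jaw": 0.1},
    {"translation": [0,0,0.55],"spin": 0,"jaw": 0.1},
    {"translation": [0,0,0.6],"spin": 0,"jaw": 0.1},
    {"translation": [0,0,0.6],"spin": 0,"jaw": 0.1}
  ]
}}

```text
time: 22.95
tool_pos: [0.4865, -0.2504, 0.0074]
tool_rot: [-3.141, -0.0, 1.864]
contact_force: [-0.4, -0.5, -0.7]
opening: 0.0179
grip_force: 15.0
```

>>> {"fn": "send_rows", "kwargs": {
  "targets": [
    {"translation": [0,0,0.05],"spin": 0,"jaw": 0.1},
    {"translation": [0,0,0.1],"spin": 0,"jaw": 0.1},
    {"translation": [0,0,0.1],"spin": 0,"jaw": 0.1},
    {"translation": [0,0,0.1],"spin": 0,"jaw": 0.1},
    {"translation": [0,0,0.1],"spin": 0,"jaw": 0.1}
  ]
}}

```text
time: 23.45
tool_pos: [0.4867, -0.2505, 0.0068]
tool_rot: [3.141, 0.0, 1.864]
contact_force: [-1.9, -0.4, 5.0]
opening: 0.0178
grip_force: 15.0
```

>>> {"fn": "send_rows", "kwargs": {
  "targets": [
    {"translation": [0,0,0],"spin": 0,"jaw": 0.28},
    {"translation": [0,0,0],"spin": 0,"jaw": 0.28},
    {"translation": [0,0,0],"spin": 0,"jaw": 0.28},
    {"translation": [0,0,-0.5],"spin": 0,"jaw": 0.28},
    {"translation": [0,0,-2],"spin": 0,"jaw": 0.28}
  ]
}}

```text
time: 23.95
tool_pos: [0.4858, -0.2499, 0.0257]
tool_rot: [-3.14, -0.002, 1.864]
contact_force: [0.1, -0.2, 0.3]
opening: 0.0257
grip_force: 0.0
```

>>> {"fn": "send_rows", "kwargs": {
  "targets": [
    {"translation": [0,0,-3],"spin": 0,"jaw": 0.28},
    {"translation": [0,0,-6],"spin": 0,"jaw": 0.28},
    {"translation": [0,0,-10],"spin": 0,"jaw": 0.4},
    {"translation": [0,0,-14],"spin": 0,"jaw": 0.4},
    {"translation": [0,0,-14.5],"spin": 0,"jaw": 0.4}
  ]
}}

```text
time: 24.45
tool_pos: [0.4888, -0.2519, 0.177]
tool_rot: [3.136, 0.008, 1.864]
contact_force: [-0.0, -0.2, -0.2]
opening: 0.0364
grip_force: 0.0
```

```bash
python3 - <<'E'
from w import *
for a in (17,107,62,-30): go(647,-187.5,170,a)
E
```

```text
shift cm [ 1.6  17.01  0.7 ] spin -0.2 q6 -33 | now [ 488.8 -251.9  177. ] cl 16.8 op 36.4 grip 0.0 F [-0.  -0.2 -0.2] t 24.45
shift cm [ 1.6  17.01  0.7 ] spin 89.8 q6 57 | now [ 488.8 -251.9  177. ] cl 16.8 op 36.4 grip 0.0 F [-0.  -0.2 -0.2] t 24.45
shift cm [ 1.6  17.01  0.7 ] spin -45.2 q6 -78 | now [ 488.8 -251.9  177. ] cl 16.8 op 36.4 grip 0.0 F [-0.  -0.2 -0.2] t 24.45
shift cm [ 1.6  17.01  0.7 ] spin 46.8 q6 14 | now [ 488.8 -251.9  177. ] cl 16.8 op 36.4 grip 0.0 F [-0.  -0.2 -0.2] t 24.45
```

>>> {"fn": "send_rows", "kwargs": {
  "targets": [
    {"translation": [0,4.5,0.2],"spin": 0,"jaw": 0.4},
    {"translation": [0,9,0.4],"spin": 0,"jaw": 0.4},
    {"translation": [0,13,0.6],"spin": 0,"jaw": 0.4},
    {"translation": [0,16,0.8],"spin": 0,"jaw": 0.4},
    {"translation": [0,17,0.8],"spin": 0,"jaw": 0.4}
  ]
}}

```text
time: 24.95
tool_pos: [0.6513, -0.1997, 0.1619]
tool_rot: [-3.141, -0.001, 1.866]
contact_force: [-0.1, -0.7, -0.5]
opening: 0.0366
grip_force: 0.0
```

>>> {"fn": "send_rows", "kwargs": {
  "targets": [
    {"translation": [0,0,0],"spin": 0,"jaw": 0.4},
    {"translation": [0,0,0],"spin": 0,"jaw": 0.4},
    {"translation": [0,0,0],"spin": 0,"jaw": 0.4},
    {"translation": [0,0,0],"spin": 0,"jaw": 0.4},
    {"translation": [0,0,0],"spin": 0,"jaw": 0.4}
  ]
}}

```text
time: 25.45
tool_pos: [0.6489, -0.2019, 0.164]
tool_rot: [3.141, 0.0, 1.863]
contact_force: [0.7, -0.1, 0.4]
opening: 0.0367
grip_force: 0.0
```

```bash
python3 - <<'E'
from w import *
p,d,K,T,P=wshot('w6'); m=near(P,647,-187,30,6,15); r=rect(P,m); print(r,np.median(P[m][:,2]))
m=near(P,485.9,-250,55,16,25); print('clamp',rect(P,m),np.median(P[m][:,2]))
go(r[0][0],r[0][1],3,16.9)
E
```

```text
(array([ 646.6, -187.2]), 22.2, 21.8, 107.0, 175) 0.01014909592925134
clamp (array([ 486.4, -250.3]), 80.8, 22.8, 107.5, 1429) 0.019583314329960744
shift cm [ 1.47  0.19 16.09] spin -0.2 q6 -33 | now [ 649.  -201.8  163.9] cl 16.7 op 36.7 grip 0.0 F [ 0.1  0.4 -0.6] t 25.50
```

View pics/w6.png

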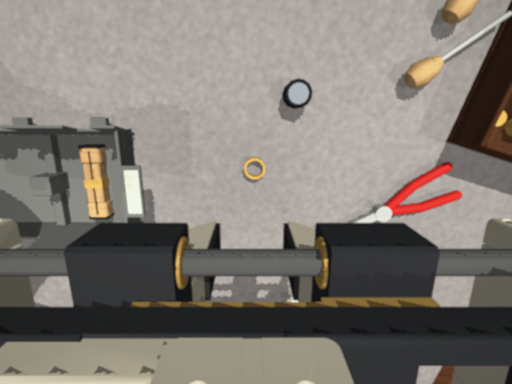

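The clamp lies flat in the tab-side compartment (95,182). The small ring is at (254,168) with free space around it.

>>> {"fn": "send_rows", "kwargs": {
  "targets": [
    {"translation": [0.8,0.1,3],"spin": 0,"jaw": 0.4},
    {"translation": [1.4,0.15,7],"spin": 0,"jaw": 0.4},
    {"translation": [1.4,0.15,11],"spin": 0,"jaw": 0.4},
    {"translation": [1.4,0.15,13.5],"spin": 0,"jaw": 0.4},
    {"translation": [1.4,0.15,14.5],"spin": 0,"jaw": 0.4}
  ]
}}

```text
time: 26.0
tool_pos: [0.645, -0.187, 0.0155]
tool_rot: [-3.138, -0.003, 1.863]
contact_force: [-0.4, 0.6, 0.5]
opening: 0.0364
grip_force: 0.0
```

>>> {"fn": "send_rows", "kwargs": {
  "targets": [
    {"translation": [0,0,0.4],"spin": 0,"jaw": 0.4},
    {"translation": [0,0,0.8],"spin": 0,"jaw": 0.4},
    {"translation": [0,0,1.1],"spin": 0,"jaw": 0.4},
    {"translation": [0,0,1.3],"spin": 0,"jaw": 0.4},
    {"translation": [0,0,1.3],"spin": 0,"jaw": 0.4}
  ]
}}

```text
time: 26.5
tool_pos: [0.647, -0.1877, 0.0061]
tool_rot: [3.141, 0.0, 1.864]
contact_force: [-0.0, 1.1, 0.1]
opening: 0.0368
grip_force: 0.0
```

```bash
python3 -c "
from h import *
go(646.6,-187.2,2,16.8)"
```

```text
shift cm [ 0.06 -0.03  0.41] spin -0.0 q6 -33 | now [ 647.  -187.7    6.1] cl 16.8 op 36.8 grip 0.0 F [-0.   1.1  0.1] t 26.50
```

>>> {"fn": "send_rows", "kwargs": {
  "targets": [
    {"translation": [0,0,0.2],"spin": 0,"jaw": 0.4},
    {"translation": [0,0,0.4],"spin": 0,"jaw": 0.4},
    {"translation": [0,0,0.4],"spin": 0,"jaw": 0.2},
    {"translation": [0,0,0.4],"spin": 0,"jaw": 0.15},
    {"translation": [0,0,0.4],"spin": 0,"jaw": 0.15}
  ],
  "force": 12
}}

```text
time: 27.0
tool_pos: [0.6468, -0.1876, 0.0016]
tool_rot: [3.141, -0.0, 1.864]
contact_force: [0.9, -0.6, 0.9]
opening: 0.0232
grip_force: 12.0
```

>>> {"fn": "send_rows", "kwargs": {
  "targets": [
    {"translation": [0,0,0],"spin": 0,"jaw": 0.15},
    {"translation": [0,0,0],"spin": 0,"jaw": 0.15},
    {"translation": [0,0,-2],"spin": 0,"jaw": 0.15},
    {"translation": [0,0,-6],"spin": 0,"jaw": 0.15},
    {"translation": [0,0,-10],"spin": 0,"jaw": 0.15}
  ]
}}

```text
time: 27.5
tool_pos: [0.6462, -0.1873, 0.1019]
tool_rot: [-3.14, -0.001, 1.864]
contact_force: [0.6, -0.4, 0.0]
opening: 0.0233
grip_force: 12.0
```

```bash
python3 -c "
from h import *
a=np.radians(16.9); c,s=np.cos(a),np.sin(a)
x,y=441.9-46*c-22*s,-263.4-46*s+22*c; print(x,y)
go(x,y,115,16.9)"
```

```text
391.4911268741885 -255.72240205625224
shift cm [  0.81 -26.36  -1.31] spin -0.1 q6 -50 | now [ 646.2 -187.3  101.9] cl 16.8 op 23.3 grip 12.0 F [ 0.6 -0.4  0. ] t 27.50
```

>>> {"fn": "send_rows", "kwargs": {
  "targets": [
    {"translation": [0.2,-4.5,-1.5],"spin": 0,"jaw": 0.15},
    {"translation": [0.3,-9,-2],"spin": 0,"jaw": 0.15},
    {"translation": [0.5,-13.5,-2],"spin": 0,"jaw": 0.15},
    {"translation": [0.6,-18,-2],"spin": 0,"jaw": 0.15},
    {"translation": [0.7,-22,-2],"spin": 0,"jaw": 0.15}
  ]
}}

```text
time: 28.0
tool_pos: [0.4321, -0.2446, 0.1218]
tool_rot: [3.141, 0.0, 1.864]
contact_force: [0.8, -0.1, 0.3]
opening: 0.0233
grip_force: 12.0
```

>>> {"fn": "send_rows", "kwargs": {
  "targets": [
    {"translation": [0.1,-2.5,0],"spin": 0,"jaw": 0.15},
    {"translation": [0.1,-4,0],"spin": 0,"jaw": 0.15},
    {"translation": [0.1,-4.4,1],"spin": 0,"jaw": 0.15},
    {"translation": [0.1,-4.4,2],"spin": 0,"jaw": 0.15},
    {"translation": [0.1,-4.4,2],"spin": 0,"jaw": 0.15}
  ]
}}

```text
time: 28.5
tool_pos: [0.3918, -0.2554, 0.0998]
tool_rot: [-3.14, -0.003, 1.864]
contact_force: [0.3, -0.2, -0.8]
opening: 0.0233
grip_force: 12.0
```

```bash
python3 -c "
from h import *
go(391.5,-255.7,10,16.9)"
```

```text
shift cm [-0.02 -0.04  8.98] spin -0.1 q6 -50 | now [ 391.8 -255.4   99.8] cl 16.8 op 23.3 grip 12.0 F [ 0.3 -0.2 -0.8] t 28.50
```

>>> {"fn": "send_rows", "kwargs": {
  "targets": [
    {"translation": [0,0,2.5],"spin": 0,"jaw": 0.15},
    {"translation": [0,0,5],"spin": 0,"jaw": 0.15},
    {"translation": [0,0,7.2],"spin": 0,"jaw": 0.15},
    {"translation": [0,0,8.3],"spin": 0,"jaw": 0.15},
    {"translation": [0,0,8.6],"spin": 0,"jaw": 0.15}
  ]
}}

```text
time: 29.0
tool_pos: [0.3918, -0.2554, 0.0142]
tool_rot: [-3.141, -0.002, 1.864]
contact_force: [-0.3, -0.9, 0.3]
opening: 0.0235
grip_force: 12.0
```

>>> {"fn": "send_rows", "kwargs": {
  "targets": [
    {"translation": [0,0,0.1],"spin": 0,"jaw": 0.15},
    {"translation": [0,0,0.2],"spin": 0,"jaw": 0.15},
    {"translation": [0,0,0.2],"spin": 0,"jaw": 0.15},
    {"translation": [0,0,0.2],"spin": 0,"jaw": 0.15},
    {"translation": [0,0,0.2],"spin": 0,"jaw": 0.15}
  ]
}}

```text
time: 29.5
tool_pos: [0.3919, -0.2563, 0.014]
tool_rot: [3.141, 0.001, 1.864]
contact_force: [-0.8, -0.6, 0.5]
opening: 0.0233
grip_force: 12.0
```

>>> {"fn": "send_rows", "kwargs": {
  "targets": [
    {"translation": [0,0,0.25],"spin": 0,"jaw": 0.15},
    {"translation": [0,0,0.5],"spin": 0,"jaw": 0.15},
    {"translation": [0,0,0.7],"spin": 0,"jaw": 0.15},
    {"translation": [0,0,0.8],"spin": 0,"jaw": 0.15},
    {"translation": [0,0,0.8],"spin": 0,"jaw": 0.15}
  ]
}}

```text
time: 30.0
tool_pos: [0.3916, -0.256, 0.0053]
tool_rot: [-3.141, -0.0, 1.864]
contact_force: [-0.4, -0.2, 0.2]
opening: 0.0234
grip_force: 12.0
```

>>> {"fn": "send_rows", "kwargs": {
  "targets": [
    {"translation": [0,0,0.05],"spin": 0,"jaw": 0.15},
    {"translation": [0,0,0.1],"spin": 0,"jaw": 0.15},
    {"translation": [0,0,0.1],"spin": 0,"jaw": 0.15},
    {"translation": [0,0,0.1],"spin": 0,"jaw": 0.15},
    {"translation": [0,0,0.1],"spin": 0,"jaw": 0.15}
  ]
}}

```text
time: 30.5
tool_pos: [0.3918, -0.2562, 0.0046]
tool_rot: [3.141, 0.0, 1.864]
contact_force: [0.7, 0.6, 0.7]
opening: 0.0232
grip_force: 12.0
```

>>> {"fn": "send_rows", "kwargs": {
  "targets": [
    {"translation": [0,0,0.03],"spin": 0,"jaw": 0.32},
    {"translation": [0,0,0.03],"spin": 0,"jaw": 0.32},
    {"translation": [0,0,0.03],"spin": 0,"jaw": 0.32},
    {"translation": [0,0,-0.5],"spin": 0,"jaw": 0.32},
    {"translation": [0,0,-2],"spin": 0,"jaw": 0.32}
  ]
}}

```text
time: 31.0
tool_pos: [0.3911, -0.2555, 0.0241]
tool_rot: [-3.14, -0.002, 1.864]
contact_force: [-0.1, -0.6, 0.2]
opening: 0.0294
grip_force: 0.0
```

>>> {"fn": "send_rows", "kwargs": {
  "targets": [
    {"translation": [0,0,-3],"spin": 0,"jaw": 0.32},
    {"translation": [0,0,-6],"spin": 0,"jaw": 0.32},
    {"translation": [0,0,-10],"spin": 0,"jaw": 0.32},
    {"translation": [-3,2,-14],"spin": 0,"jaw": 0.32},
    {"translation": [-7,4,-15],"spin": 0,"jaw": 0.32}
  ]
}}

```text
time: 31.5
tool_pos: [0.4515, -0.3119, 0.1798]
tool_rot: [3.138, 0.005, 1.864]
contact_force: [1.2, -0.8, -0.2]
opening: 0.0294
grip_force: 0.0
```

>>> {"fn": "send_rows", "kwargs": {
  "targets": [
    {"translation": [-1,0,0],"spin": 0,"jaw": 0.32},
    {"translation": [-1,0,0],"spin": 0,"jaw": 0.32},
    {"translation": [-1,0,0],"spin": 0,"jaw": 0.32},
    {"translation": [-1,0,0],"spin": 0,"jaw": 0.32},
    {"translation": [-1,0,0],"spin": 0,"jaw": 0.32}
  ]
}}

```text
time: 32.0
tool_pos: [0.4524, -0.3202, 0.1742]
tool_rot: [-3.141, -0.001, 1.864]
contact_force: [0.0, -0.6, 0.2]
opening: 0.0293
grip_force: 0.0
```

```bash
python3 - <<'E'
from tray import *
p,d,K,T,P=wshot('w7'); tray(P,p,441.9,-263.4,0)
for z in (80,12): go(441.9,-263.4,z,16.9)
E
```

```text
rim (array([ 444.9, -267.7]), 222.9, 133.6, 18.7, 1415) z [0.0532 0.0571]
post (array([ 441.9, -263.4]), 19.3, 18.8, 16.7, 397) [ 0.4418 -0.2633  0.0347]
tab (array([ 449.9, -260.3]), 206.6, 134.3, 16.6, 20110) [ 0.4402 -0.2848  0.2385]
shift cm [5.77 0.63 9.43] spin -0.1 q6 -48 | now [ 452.6 -320.4  174.3] cl 16.8 op 29.3 grip 0.0 F [ 0.2 -0.6 -0.1] t 32.05
shift cm [ 5.77  0.63 16.23] spin -0.1 q6 -48 | now [ 452.6 -320.4  174.3] cl 16.8 op 29.3 grip 0.0 F [ 0.2 -0.6 -0.1] t 32.05
```

View pics/w7.png

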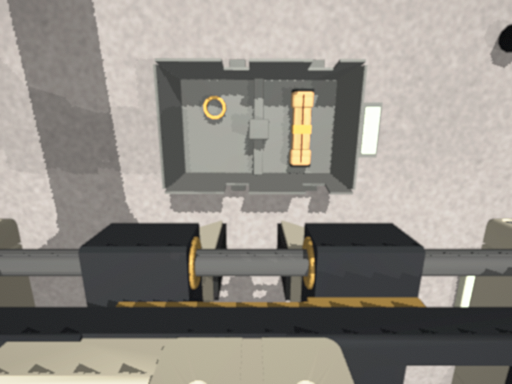

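The ring (214,107) and clamp (302,128) lie flat, one per compartment, and the post is at (259,128). Next I grip the post along tray x.

>>> {"fn": "send_rows", "kwargs": {
  "targets": [
    {"translation": [3,0.3,2],"spin": 0,"jaw": 0.28},
    {"translation": [5.75,0.6,5],"spin": 0,"jaw": 0.28},
    {"translation": [5.75,0.6,8],"spin": 0,"jaw": 0.28},
    {"translation": [5.75,0.6,9.5],"spin": 0,"jaw": 0.28},
    {"translation": [5.75,0.6,9.5],"spin": 0,"jaw": 0.28}
  ]
}}

```text
time: 32.55
tool_pos: [0.4409, -0.2629, 0.0777]
tool_rot: [-3.139, -0.004, 1.864]
contact_force: [0.2, -0.1, 1.4]
opening: 0.0258
grip_force: 0.0
```

```bash
python3 -c "
from h import *
go(441.9,-263.4,11,16.9)"
```

```text
shift cm [-0.07  0.09  6.67] spin -0.1 q6 -48 | now [ 440.9 -262.9   77.7] cl 16.8 op 25.8 grip 0.0 F [ 0.2 -0.1  1.4] t 32.55
```

>>> {"fn": "send_rows", "kwargs": {
  "targets": [
    {"translation": [0,0.05,1.5],"spin": 0,"jaw": 0.28},
    {"translation": [0,0.05,3.2],"spin": 0,"jaw": 0.28},
    {"translation": [0,0.05,4.8],"spin": 0,"jaw": 0.28},
    {"translation": [0,0.05,6],"spin": 0,"jaw": 0.28},
    {"translation": [0,0.05,6.4],"spin": 0,"jaw": 0.28}
  ]
}}

```text
time: 33.05
tool_pos: [0.4426, -0.2642, 0.0152]
tool_rot: [-3.141, -0.001, 1.863]
contact_force: [-0.1, 0.6, 0.4]
opening: 0.0255
grip_force: 0.0
```

>>> {"fn": "send_rows", "kwargs": {
  "targets": [
    {"translation": [0,0,0.1],"spin": 0,"jaw": 0.28},
    {"translation": [0,0,0.2],"spin": 0,"jaw": 0.28},
    {"translation": [0,0,0.2],"spin": 0,"jaw": 0.28},
    {"translation": [0,0,0.2],"spin": 0,"jaw": 0.28},
    {"translation": [0,0,0.2],"spin": 0,"jaw": 0.28}
  ]
}}

```text
time: 33.55
tool_pos: [0.4429, -0.2644, 0.0139]
tool_rot: [3.141, 0.0, 1.864]
contact_force: [0.6, 0.5, 0.6]
opening: 0.0257
grip_force: 0.0
```

```bash
python3 -c "
from h import *
go(441.9,-263.4,11,16.9)"
```

```text
shift cm [ 0.12 -0.07  0.29] spin -0.1 q6 -48 | now [ 442.9 -264.4   13.9] cl 16.8 op 25.7 grip 0.0 F [0.6 0.5 0.6] t 33.55
```

>>> {"fn": "send_rows", "kwargs": {
  "targets": [
    {"translation": [0.1,-0.05,0.2],"spin": 0,"jaw": 0.28},
    {"translation": [0.1,-0.05,0.2],"spin": 0,"jaw": 0.28},
    {"translation": [0.1,-0.05,0.2],"spin": 0,"jaw": 0.15},
    {"translation": [0.1,-0.05,0.2],"spin": 0,"jaw": 0.15},
    {"translation": [0.1,-0.05,0.2],"spin": 0,"jaw": 0.15}
  ],
  "force": 50
}}

```text
time: 34.05
tool_pos: [0.442, -0.2634, 0.0115]
tool_rot: [3.142, -0.0, 1.864]
contact_force: [0.7, -0.3, -1.3]
opening: 0.0192
grip_force: 50.0
```

>>> {"fn": "send_rows", "kwargs": {
  "targets": [
    {"translation": [0,0,0],"spin": 0,"jaw": 0.15},
    {"translation": [0,0,0],"spin": 0,"jaw": 0.15},
    {"translation": [0,0,-0.5],"spin": 0,"jaw": 0.15},
    {"translation": [0,0,-1.5],"spin": 0,"jaw": 0.15},
    {"translation": [0,0,-3],"spin": 0,"jaw": 0.15}
  ]
}}

```text
time: 34.55
tool_pos: [0.4415, -0.2631, 0.0418]
tool_rot: [-3.141, -0.001, 1.864]
contact_force: [0.3, -0.5, -2.7]
opening: 0.0197
grip_force: 50.0
```

>>> {"fn": "send_rows", "kwargs": {
  "targets": [
    {"translation": [0,0,-2],"spin": 0,"jaw": 0.15},
    {"translation": [0,0,-4],"spin": 0,"jaw": 0.15},
    {"translation": [0,0,-6.5],"spin": 0,"jaw": 0.15},
    {"translation": [0,0,-9],"spin": 0,"jaw": 0.15},
    {"translation": [0,0,-11],"spin": 0,"jaw": 0.15}
  ]
}}

```text
time: 35.05
tool_pos: [0.442, -0.2635, 0.1537]
tool_rot: [3.141, 0.001, 1.864]
contact_force: [0.0, 1.0, -3.0]
opening: 0.0197
grip_force: 50.0
```

>>> {"fn": "send_rows", "kwargs": {
  "targets": [
    {"translation": [0,0,-1.5],"spin": 0,"jaw": 0.15},
    {"translation": [0,0,-2.5],"spin": 0,"jaw": 0.15},
    {"translation": [0,0,-3],"spin": 0,"jaw": 0.15},
    {"translation": [0,0,-3],"spin": 0,"jaw": 0.15},
    {"translation": [0,0,-3],"spin": 0,"jaw": 0.15}
  ]
}}

```text
time: 35.55
tool_pos: [0.4416, -0.2632, 0.1809]
tool_rot: [-3.141, -0.001, 1.864]
contact_force: [0.7, -0.3, -2.3]
opening: 0.02
grip_force: 50.0
```

```bash
python3 -c "
from w import *
go(429.3,262.7,185,165.8)
p,d,K,T,c=cam('side'); P=cloud(d,K,T); save('s8.png',p,1.5); np.savez('s8.npz',p=p,d=d,K=K,T=T)
H=P[...,2]; m=(abs(P[...,0]-.44)<.15)&(abs(P[...,1]+.26)<.13)&(p.max(2)<120); print(np.percentile(H[m&(H>.1)&(H<.26)],[1,50,99]))
"
```

```text
shift cm [50.71 14.   -0.41] spin 31.0 q6 46 | now [ 441.6 -263.2  180.9] cl 16.8 op 20.0 grip 50.0 F [ 0.7 -0.3 -2.3] t 35.55
[0.17142058 0.19756441 0.25907679]
```

View pics/s8.png

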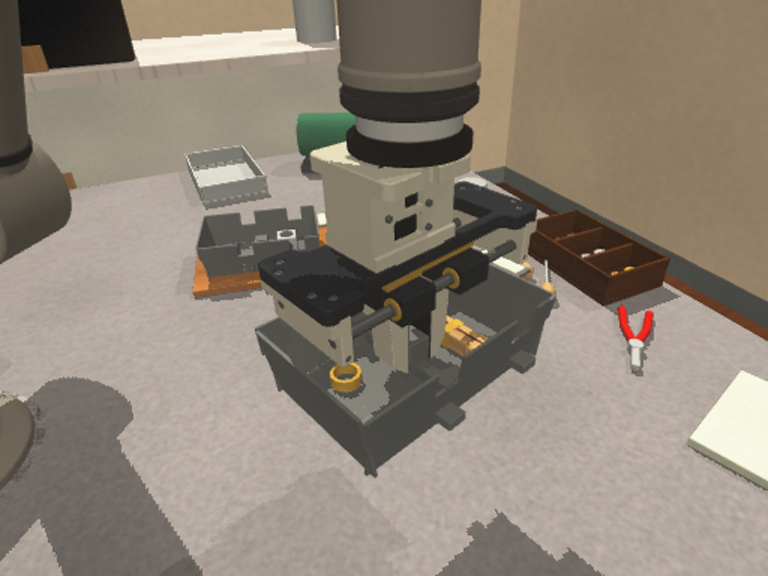

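The tray hangs level with both parts in it. It now has to turn −149° so the tabs end up opposed. I'll plan four bowed segments.

```bash
python3 - <<'E'
from h import *
W=[(441.6,-263.2,16.8),(480,-130,54),(490,10,91),(460,150,128),(429.3,262.7,165.8)]
for a,b in zip(W,W[1:]):
    psi=np.radians(a[2]+90); d=np.array(b[:2])-a[:2]; c,s=np.cos(psi),np.sin(psi)
    print(np.round([(d[0]*c+d[1]*s)/10,(d[0]*s-d[1]*c)/10, a[2]-b[2]],2), 'dq6', -(b[2]-a[2])+np.degrees(np.arctan2(b[1],b[0])-np.arctan2(a[1],a[0])))
E
```

```text
[ 11.64   7.53 -37.2 ] dq6 -21.55851321669035
[  7.42  11.91 -37.  ] dq6 -20.67679262177998
[  2.76  14.05 -37.  ] dq6 -20.108667391708234
[ -4.52  10.77 -37.8 ] dq6 -24.396908019699488
```

>>> {"fn": "send_rows", "kwargs": {
  "targets": [
    {"translation": [2.3,1.5,0],"spin": -7.5,"jaw": 0.15},
    {"translation": [4.6,3,0],"spin": -15,"jaw": 0.15},
    {"translation": [7,4.5,0],"spin": -22.5,"jaw": 0.15},
    {"translation": [9.3,6,0],"spin": -30,"jaw": 0.15},
    {"translation": [11.6,7.5,0],"spin": -37,"jaw": 0.15}
  ]
}}

```text
time: 36.1
tool_pos: [0.4801, -0.1295, 0.1808]
tool_rot: [-3.141, -0.002, 2.515]
contact_force: [0.8, 0.4, -2.7]
opening: 0.0198
grip_force: 50.0
```

>>> {"fn": "send_rows", "kwargs": {
  "targets": [
    {"translation": [1.5,2.4,0],"spin": -7.5,"jaw": 0.15},
    {"translation": [3,4.8,0],"spin": -15,"jaw": 0.15},
    {"translation": [4.5,7.1,0],"spin": -22.5,"jaw": 0.15},
    {"translation": [6,9.5,0],"spin": -30,"jaw": 0.15},
    {"translation": [7.4,11.9,0],"spin": -37,"jaw": 0.15}
  ]
}}

```text
time: 36.6
tool_pos: [0.4904, 0.0102, 0.1808]
tool_rot: [3.141, -0.002, -3.123]
contact_force: [-0.1, 0.2, -2.8]
opening: 0.0198
grip_force: 50.0
```

```bash
python3 -c "
from h import *
go(460,150,185,128); go(429.3,262.7,185,165.8)"
```

```text
shift cm [ 2.78 14.03 -0.42] spin -36.9 q6 -110 | now [490.4  10.2 180.8] cl -268.9 op 19.8 grip 50.0 F [-0.1  0.2 -2.8] t 36.60
shift cm [ 5.64 25.36 -0.42] spin -74.7 q6 -134 | now [490.4  10.2 180.8] cl -268.9 op 19.8 grip 50.0 F [-0.1  0.2 -2.8] t 36.60
```

```bash
python3 -c "
from w import *
p,d,K,T,c=cam('scene'); save('c9.png',p[70:180,240:360],5); P=cloud(d,K,T)
m=near(P,432,262,22,42,50); print('post',rect(P,m))
p,d,K,T,c=cam('side'); P=cloud(d,K,T); m=near(P,432,262,22,42,50); print('post',rect(P,m))
"
```

```text
post (array([432.5, 262.6]), 20.1, 19.2, 166.1, 35)
post (array([428.8, 261.1]), 21.6, 17.6, 75.5, 34)
```

View pics/c9.png

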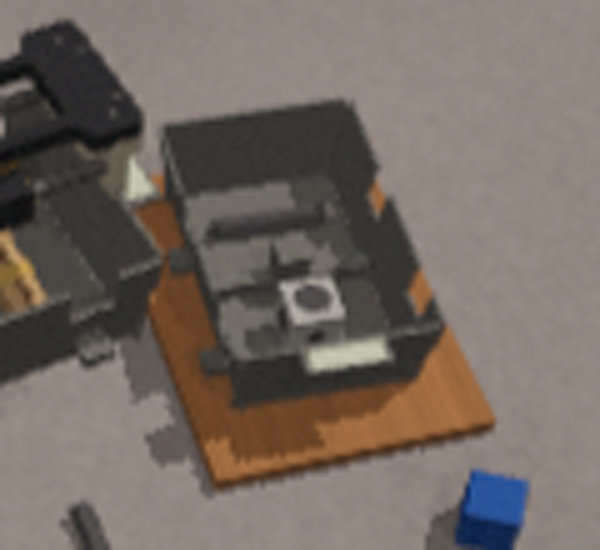

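The scene crop shows the punch flat at (265,220) and the block at (312,298), one per compartment, and the board tray hasn't moved. Carry on.

>>> {"fn": "send_rows", "kwargs": {
  "targets": [
    {"translation": [0.6,2.8,-0.1],"spin": -7.5,"jaw": 0.15},
    {"translation": [1.1,5.6,-0.2],"spin": -15,"jaw": 0.15},
    {"translation": [1.7,8.4,-0.3],"spin": -22.5,"jaw": 0.15},
    {"translation": [2.2,11.2,-0.4],"spin": -30,"jaw": 0.15},
    {"translation": [2.8,14,-0.4],"spin": -37,"jaw": 0.15}
  ]
}}

```text
time: 37.2
tool_pos: [0.4608, 0.1489, 0.1851]
tool_rot: [3.141, -0.001, -2.479]
contact_force: [0.9, 0.1, -2.2]
opening: 0.0195
grip_force: 50.0
```

>>> {"fn": "send_rows", "kwargs": {
  "targets": [
    {"translation": [-0.9,2.2,0],"spin": -7.5,"jaw": 0.15},
    {"translation": [-1.8,4.3,0],"spin": -15,"jaw": 0.15},
    {"translation": [-2.7,6.5,0],"spin": -22.5,"jaw": 0.15},
    {"translation": [-3.6,8.6,0],"spin": -30,"jaw": 0.15},
    {"translation": [-4.4,10.6,0],"spin": -37.3,"jaw": 0.15}
  ]
}}

```text
time: 37.7
tool_pos: [0.4306, 0.2595, 0.1849]
tool_rot: [3.141, -0.001, -1.828]
contact_force: [0.9, -0.4, -2.5]
opening: 0.0194
grip_force: 50.0
```

>>> {"fn": "send_rows", "kwargs": {
  "targets": [
    {"translation": [0,0,0],"spin": 0,"jaw": 0.15},
    {"translation": [0,0,0],"spin": 0,"jaw": 0.15},
    {"translation": [0,0,0],"spin": 0,"jaw": 0.15},
    {"translation": [0,0,0],"spin": 0,"jaw": 0.15},
    {"translation": [0,0,0],"spin": 0,"jaw": 0.15}
  ]
}}

```text
time: 38.2
tool_pos: [0.4311, 0.2587, 0.1855]
tool_rot: [-3.142, -0.0, -1.833]
contact_force: [-0.1, -0.6, -2.5]
opening: 0.0199
grip_force: 50.0
```

```bash
python3 -c "
from h import *
go(429.2,262.6,78,165.8)"
```

```text
shift cm [-0.33  0.29 10.75] spin -0.8 q6 -134 | now [431.1 258.7 185.5] cl -195.0 op 19.9 grip 50.0 F [-0.1 -0.6 -2.5] t 38.20
```

>>> {"fn": "send_rows", "kwargs": {
  "targets": [
    {"translation": [-0.35,0.3,2],"spin": -0.8,"jaw": 0.15},
    {"translation": [-0.35,0.3,4.5],"spin": -0.8,"jaw": 0.15},
    {"translation": [-0.35,0.3,7],"spin": -0.8,"jaw": 0.15},
    {"translation": [-0.35,0.3,8.6],"spin": -0.8,"jaw": 0.15},
    {"translation": [-0.35,0.3,9],"spin": -0.8,"jaw": 0.15}
  ]
}}

```text
time: 38.7
tool_pos: [0.428, 0.2627, 0.0939]
tool_rot: [3.139, -0.002, -1.818]
contact_force: [1.0, 0.1, -3.4]
opening: 0.0197
grip_force: 50.0
```

>>> {"fn": "send_rows", "kwargs": {
  "targets": [
    {"translation": [0,0,0],"spin": 0,"jaw": 0.15},
    {"translation": [0,0,0],"spin": 0,"jaw": 0.15},
    {"translation": [0,0,0],"spin": 0,"jaw": 0.15},
    {"translation": [0,0,0],"spin": 0,"jaw": 0.15},
    {"translation": [0,0,0],"spin": 0,"jaw": 0.15}
  ]
}}

```text
time: 39.2
tool_pos: [0.4291, 0.2636, 0.0961]
tool_rot: [-3.141, 0.001, -1.817]
contact_force: [-0.6, 0.2, -2.6]
opening: 0.0195
grip_force: 50.0
```

```bash
python3 -c "
from h import *
go(429.2,262.6,78,165.8)"
```

```text
shift cm [ 0.09 -0.03  1.81] spin 0.1 q6 -134 | now [429.1 263.6  96.1] cl -194.1 op 19.5 grip 50.0 F [-0.6  0.2 -2.6] t 39.20
```

>>> {"fn": "send_rows", "kwargs": {
  "targets": [
    {"translation": [0.1,0,0.4],"spin": 0,"jaw": 0.15},
    {"translation": [0.1,0,0.8],"spin": 0,"jaw": 0.15},
    {"translation": [0.1,0,1.2],"spin": 0,"jaw": 0.15},
    {"translation": [0.1,0,1.6],"spin": 0,"jaw": 0.15},
    {"translation": [0.1,0,1.8],"spin": 0,"jaw": 0.15}
  ]
}}

```text
time: 39.7
tool_pos: [0.4284, 0.2624, 0.0769]
tool_rot: [3.141, -0.001, -1.817]
contact_force: [0.0, -0.9, -3.5]
opening: 0.0197
grip_force: 50.0
```

>>> {"fn": "send_rows", "kwargs": {
  "targets": [
    {"translation": [0,0,0.15],"spin": 0,"jaw": 0.15},
    {"translation": [0,0,0.3],"spin": 0,"jaw": 0.15},
    {"translation": [0,0,0.4],"spin": 0,"jaw": 0.15},
    {"translation": [0,0,0.45],"spin": 0,"jaw": 0.15},
    {"translation": [0,0,0.45],"spin": 0,"jaw": 0.15}
  ]
}}

```text
time: 40.2
tool_pos: [0.4286, 0.2625, 0.0731]
tool_rot: [3.142, 0.0, -1.817]
contact_force: [0.1, 0.1, -2.6]
opening: 0.0198
grip_force: 50.0
```

>>> {"fn": "send_rows", "kwargs": {
  "targets": [
    {"translation": [0,0,0.05],"spin": 0,"jaw": 0.15},
    {"translation": [0,0,0.1],"spin": 0,"jaw": 0.15},
    {"translation": [0,0,0.12],"spin": 0,"jaw": 0.15},
    {"translation": [0,0,0.12],"spin": 0,"jaw": 0.15},
    {"translation": [0,0,0.12],"spin": 0,"jaw": 0.15}
  ]
}}

```text
time: 40.7
tool_pos: [0.4286, 0.2625, 0.0719]
tool_rot: [-3.142, 0.0, -1.817]
contact_force: [0.0, 0.6, -2.7]
opening: 0.0194
grip_force: 50.0
```

>>> {"fn": "send_rows", "kwargs": {
  "targets": [
    {"translation": [0,0,0.03],"spin": 0,"jaw": 0.15},
    {"translation": [0,0,0.06],"spin": 0,"jaw": 0.15},
    {"translation": [0,0,0.09],"spin": 0,"jaw": 0.15},
    {"translation": [0,0,0.09],"spin": 0,"jaw": 0.15},
    {"translation": [0,0,0.09],"spin": 0,"jaw": 0.15}
  ]
}}

```text
time: 41.2
tool_pos: [0.4287, 0.2626, 0.0715]
tool_rot: [-3.141, 0.0, -1.817]
contact_force: [-1.1, -1.1, 6.2]
opening: 0.0196
grip_force: 50.0
```

Contact comes at 71.5 mm, exactly as predicted for lugs on the rim. Release and rise.

>>> {"fn": "send_rows", "kwargs": {
  "targets": [
    {"translation": [0,0,0],"spin": 0,"jaw": 0.27},
    {"translation": [0,0,0],"spin": 0,"jaw": 0.27},
    {"translation": [0,0,0],"spin": 0,"jaw": 0.27},
    {"translation": [0,0,-0.5],"spin": 0,"jaw": 0.27},
    {"translation": [0,0,-2],"spin": 0,"jaw": 0.27}
  ]
}}

```text
time: 41.7
tool_pos: [0.4278, 0.2622, 0.0903]
tool_rot: [3.139, -0.002, -1.817]
contact_force: [-1.3, 0.2, 0.4]
opening: 0.0246
grip_force: 0.0
```

>>> {"fn": "send_rows", "kwargs": {
  "targets": [
    {"translation": [0,0,-2],"spin": 0,"jaw": 0.27},
    {"translation": [0,0,-4],"spin": 0,"jaw": 0.27},
    {"translation": [0,0,-7],"spin": 0,"jaw": 0.27},
    {"translation": [0,0,-10],"spin": 0,"jaw": 0.27},
    {"translation": [0,0,-12],"spin": 0,"jaw": 0.27}
  ]
}}

```text
time: 42.2
tool_pos: [0.4291, 0.2628, 0.2134]
tool_rot: [-3.139, 0.002, -1.817]
contact_force: [0.9, -0.2, 0.2]
opening: 0.0249
grip_force: 0.0
```

>>> {"fn": "send_rows", "kwargs": {
  "targets": [
    {"translation": [-4,0,0],"spin": 0,"jaw": 0.27},
    {"translation": [-8,0,0],"spin": 0,"jaw": 0.27},
    {"translation": [-11,0,0],"spin": 0,"jaw": 0.27},
    {"translation": [-13,0,0],"spin": 0,"jaw": 0.27},
    {"translation": [-13,0,0],"spin": 0,"jaw": 0.27}
  ]
}}

```text
time: 42.7
tool_pos: [0.4603, 0.3906, 0.2106]
tool_rot: [3.142, 0.001, -1.815]
contact_force: [-0.6, 0.6, -0.5]
opening: 0.0249
grip_force: 0.0
```

```bash
python3 -c "
from w import *
print(monitor.observe()['tool_pos'])
p,d,K,T,P=wshot('w10'); A=p
m=near(P,429,262.6,22,88,100); print('post',rect(P,m),np.median(P[m][:,2]))
m=near(P,429,262.6,125,110,122); 
Q=P[m]; C=np.linalg.lstsq(np.c_[Q[:,:2]-[.429,.2626],np.ones(len(Q))],Q[:,2],rcond=None)[0]; print('rim plane',C, len(Q))
p,d,K,T,c=cam('side'); b=p[90:250,90:280]; b=cv2.resize(b,(456,384)); save('f.png',np.hstack([A[:, :340],b]))
"
```

```text
[0.46032112 0.39061053 0.21061267]
post (array([428.1, 263.6]), 19.9, 19.2, 76.2, 612) 0.0946509596044891
rim plane [-0.13388975  0.02604631  0.10278028] 2339
```

View pics/f.png

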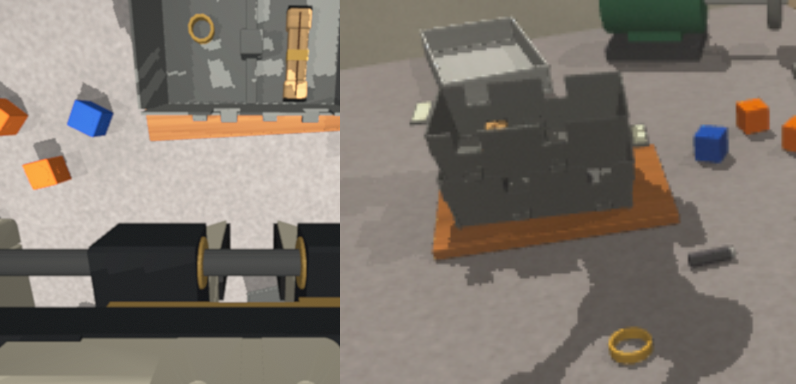

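The upper tray is stacked. Its tab (422,112) is opposite the lower tray's tab (640,133), the ring and clamp lie flat, and the post is within about 1 mm. One quick check that the floor is level, then hand in.

```bash
python3 -c "
from w import *
z=np.load('w10.npz'); P=cloud(z['d'],z['K'],z['T'])
m=near(P,428,263.6,60,57,69); Q=P[m]; C=np.linalg.lstsq(np.c_[Q[:,:2]-[.428,.2636],np.ones(len(Q))],Q[:,2],rcond=None)[0]; print('floor',C,len(Q))
if abs(C[:2]).max()<.03 and abs(C[2]-.063)<.003: print(job.hand_in())
"
```

```text
floor [-0.00122689  0.00111468  0.06384602] 4471
the job is handed in; nothing more can be done
None
```

The job is handed in at about 43 s of the 128 s allowed: both kits are made up, and the second tray sits level on the board tray, turned end for end, within about 1 mm of centre by the wrist camera.

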